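Set the feeder's selector slide and pour the grinding balls in

ROBOT

A 6-joint arm with a two-finger parallel gripper is mounted at the origin on a cart in front of the work surface, level with it; the furniture and walls round the work are solid. World frame = base frame: x ahead of the robot, y to its left, z up, the work surface at z = 0. Lengths are in m, angles in rad, forces in N, time in s.
With the tool pointing down it reaches from about 0.35 to 0.775 m from the base axis. Payload 5.5 kg.
Tool frame: the origin (TCP) lies at the very end of the fingers, on their centre line; the grasp point (between the pads) lies 19 mm behind it (manip.grip_depth is the distance from the TCP to the grasp point, in m); z points along the fingers, y is the line along which they close (so a half turn about z gives the same grasp; the last joint's range is limited). The gripper opens to 85 mm and grips with 20 to 120 N. Pads are 22 mm wide; open, the fingers measure 114 mm over their backs; the gripper's body (76 mm by 85 mm) begins 54 mm behind the grasp point. The pads swing forward as they close: fully open they stand 13 mm farther back than shut.
Start: joints at [-1.454, 0.313, 0.046, 1.304, 0, 1.431], TCP at [0.146, -0.556, 0.231] pointing down, gripper open.
Joint ranges: [-2.76, 2.76], [-0.86, 1.69], [-1.03, 1.26], [-2.2, 2.34], [-1.47, 1.5], [-3.14, 3.14]. Speed limits (rad/s): [2.57, 2.57, 3.14, 3.14, 3.14, 3.14].

INTERFACE

Orientations are given as [roll, pitch, yaw] about the fixed x, y, z axes, in that order (R = Rz(yaw) Ry(pitch) Rx(roll)).
In Python, from bench import readout, grab_frame, manip gives the robot as it stands.
- The arm moves only by the tool carry_out, never from a script. Its argument "plan" is a list of rows, each an object with "dp": the shift along the tool's x, y, z in mm, a list of three; "turn": the turn about the tool's z in rad. A call has 1 to 8 rows; each row shifts and turns the commanded pose from where the row before left it, along the tool's axes as they then stand; what a row does not reach is not made up. A row lasts 1/10 s, in which the tool goes at most 50 mm and 8.59 degrees, less where a joint would pass 70% of its speed; a pose out of reach is approached as far as the arm can. A call is refused whole if a number of a shift passes 50 or a number of a turn 0.15, either way. A call with a gripper value outside its range is refused whole. "fingers" is the opening, from 0 (shut) to 1 (fully open), set as the call begins (left out, the last holds). The fingers move at their own pace and stop on an object; "grip_force" is the grip in N (left out, the last holds). Time passes only in rows, so rows that do not move let the fingers close. It gives the time, the measured TCP pose, the force, the opening and the grip force at its end, in the units of the state.
- readout.read_state(): the state, without advancing time (a new reading comes with each control period).
- grab_frame(name): name is "scene" or "top" or "wrist"; returns a dict with "pixels" (420x560x3 uint8, red, green, blue), "intrinsics" (3x3 intrinsics, pixels), "R" (3x3) and "t" (3): a world point X has camera coordinates R X + t. Camera axes: x right, y down, z forward; pixel columns grow to the right and rows downward; lengths in m; the calibration is good to about 2 mm. A picture is of the moment at which its call begins. There is no depth.
- manip.finish_job(): hands the job in; it is judged then, once.
The state is a dict: "t": time; "q": joint angles; "joint_vel": joint speeds; "joint_torque": joint torques, N m; "tcp_pos": TCP position; "tool_rot": TCP orientation; "force": force on the tool from outside, world axes, zero at the start; "moment": the same for the moment, N m; "finger_gap": finger opening in m; "finger_force": force on a finger pad.
Only numpy, scipy, OpenCV 4.12 (cv2) and the standard library are available. Lean on these libraries where they do the work, as an engineer would, in place of code of your own. Each camera call takes 0.05 s, during which the arm holds its last target. There are 200 camera calls.

TASK

The five small steel balls in the white handled dish belong in the feeder bay that is marked by the small sample ball standing behind it. First slide the feeder's shutter by its black grip fully to the end stop, so that this bay is completely open and the other one covered; then pour all five balls from the dish into the open bay, and stand the empty dish upright on the worktop again. Leave the shutter at its stop and the other things on the bench where they are.

Things in the scene. Friction and masses are not known exactly. Their poses are not given: they have to be found in the camera images.
- tray: fixed aluminium tray, open on top, 90 (x) x 150 (y) x 45 (z) mm, walls 5 mm; a divider at y = 0 parts it into a +y and a -y bay, each opening 80 (x) x 67 (y) mm. Origin: centre of its underside, 45 mm above the worktop. Tilted 35 degrees towards the robot: z points up and towards the robot, square to the mouth; x up the slope, away from the robot; y level. Rim at z = 45 mm, rails to 51
- feeder: fixed stand that carries the tray: steel base plate 120 x 150 mm, origin under its centre, straight below the tray's origin, same yaw, z vertical. A ledge 32 x 150 mm behind the tray, at x = +58 mm, top 120 mm above the worktop, carries the two sample balls
- shutter (a joint): position (m) of the selector slide along the tray's +y: a steel shutter plate, 73 mm wide, over the tray's mouth. -0.036: stop at the -y end, -y bay covered, +y bay fully open. +0.036: stop at the +y end, +y bay covered, -y bay fully open. Starts in between; stays where it is left; takes about 4 N to move
- shutter_grip (a point): point to pinch on the shutter's black upright grip, mid plate, 76.5 mm above the tray's underside along the tray's z. The grip is a block 30 (tray x) x 14 (tray y) mm, square to the sloping shutter, its top 12 mm beyond this point; 24 mm below this point it has a foot 22 mm wide, and 28 mm below is the plate's top face
- sample_small: small sample ball, 14 mm, on a flat 12 mm foot, fixed on the ledge behind one of the bays: marks the bay for small balls. Origin under the foot's middle
- sample_large: large sample ball, 30 mm, on a flat 12 mm foot, fixed on the ledge behind the other bay: marks the bay for large balls. Origin under the foot's middle
- dish: loose round flared white dish with a straight handle, 0.1 to 0.2 kg, holds the five balls at the start. Foot 48 mm across, rim 100 mm across at height 38 mm, wall 3.5 mm, sloping 34 degrees from the dish's axis. Origin: centre of its underside, z up. Handle: level bar 14 x 14 mm along -x, x = -46 to -112 mm, middle at height 36 mm. Balls roll out once it is tipped 60 to 75 degrees
- dish_grip (a point): point on the middle line of the dish's handle, at x = -90, y = 0, z = 36 mm in the dish's frame
- ball0: one of five loose steel balls, 14 mm, 12 g, in the dish; origin at its centre
- ball1: one of five loose steel balls, 14 mm, 12 g, in the dish; origin at its centre
- ball2: one of five loose steel balls, 14 mm, 12 g, in the dish; origin at its centre
- ball3: one of five loose steel balls, 14 mm, 12 g, in the dish; origin at its centre
- ball4: one of five loose steel balls, 14 mm, 12 g, in the dish; origin at its centre
- vial: bystander to be left where it stands: brown vial with black cap, 22 mm across, 44 tall; origin under its middle
- bottle: bystander to be left where it stands: white bottle, 38 mm across, 75 tall; origin under its middle
- timer: bystander to be left where it stands: grey timer, 72x72x19 mm; origin under its middle
- marker: bystander to be left where it stands: white pen with black cap lying down, 16 mm thick; origin under its middle
- film_roll: bystander to be left where it stands: roll of film standing on end, 62 mm across, 50 tall; origin under its middle

How it is judged:
By the outcome, as a careful person would: the job done as asked, in the order asked, and still so for the second after the job is handed in, with the robot touching nothing.
It also fails if it takes over 72 s, if anything falls off the work surface, if the arm or the gripper's body presses on something with over 40 N, if the wrist force passes 120 N, or if a joint passes its speed limit or range.

## Working session

There is one attempt and no reset: what is moved stays moved. The work goes in short steps, Python scripts to look and compute and a tool call to move; the robot and the scene stay as the last step left them, time stands still between calls to the robot, and variables do not carry over. Pictures are saved under pics/ and viewed, at most 10 in all, crops included, and the job is handed in when it is done.

Besides the shell and the picture viewer there is one more tool, called after ">>>" as name(argument=value, ...) on one line, values as JSON. carry_out: Moves the arm, as the interface text tells. Its arguments: {"type":"object","properties":{"plan":{"type":"array","items":{"type":"object","properties":{"dp":{"type":"array","items":{"type":"number"}},"turn":{"type":"number"}}}},"fingers":{"type":"number"},"grip_force":{"type":"number"}},"required":["plan"]}

```bash
mkdir -p pics; ls; cat > h.py <<'E'
import numpy as np, cv2
from bench import readout, grab_frame, manip
def save(n,f): 
    g=grab_frame(n); cv2.imwrite('pics/'+f+'.png',g['pixels'][:,:,::-1]); np.savez('pics/'+f,**g); return g
def ray(g,u,v):
    R=np.array(g['R']);t=np.array(g['t']);K=np.array(g['intrinsics'])
    d=R.T@np.linalg.solve(K,[u,v,1.]); return -R.T@t,d
def onz(g,u,v,z):
    o,d=ray(g,u,v); return o+d*(z-o[2])/d[2]
def tri(*rs):
    A=0;b=0
    for o,d in rs:
        d=d/np.linalg.norm(d);P=np.eye(3)-np.outer(d,d);A=A+P;b=b+P@o
    X=np.linalg.solve(A,b); return X
def proj(g,X):
    c=np.array(g['R'])@np.array(X)+np.array(g['t']);p=np.array(g['intrinsics'])@c;return p[:2]/p[2]
E
python3 - <<'E'
from h import *
for n in ['scene','top']:
    g=save(n,n+'0'); print(n,np.round(-np.array(g['R']).T@g['t'],3))
print(readout.read_state(),manip.grip_depth)
E
```

```text
pics
scene [-0.234 -0.605  0.607]
top [0.403 0.047 1.145]
{'t': 0.1, 'q': array([-1.45358657e+00,  3.13944473e-01,  4.51014847e-02,  1.30358880e+00,
        6.87736341e-06,  1.43121914e+00]), 'joint_vel': array([-0.00039173, -0.00097505,  0.00326339,  0.00143084, -0.00140675,
        0.00012685]), 'joint_torque': array([ 2.09146361e-03, -4.81723058e+01,  2.99244511e+01,  1.26724772e-02,
       -1.85435815e-04,  1.54144192e-05]), 'tcp_pos': array([ 0.14598792, -0.55569806,  0.23049076]), 'tool_rot': array([-3.13997406e+00, -2.34342769e-04,  2.56786744e-01]), 'force': array([-0.01662675, -0.5547643 , -0.21415703]), 'moment': array([ 0.02786507,  0.04069156, -0.01222109]), 'finger_force': 0.0, 'finger_gap': 0.08501965874489942} 0.0187
```

View pics/scene0.png

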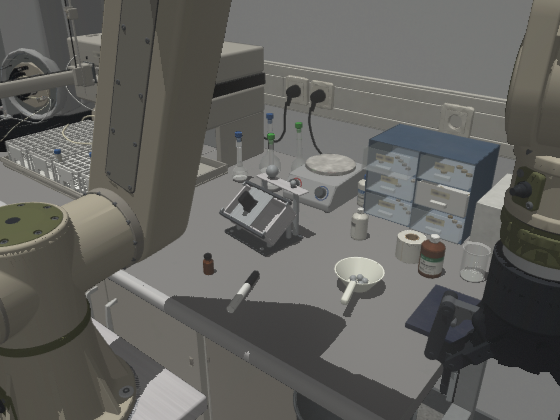

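View pics/top0.png

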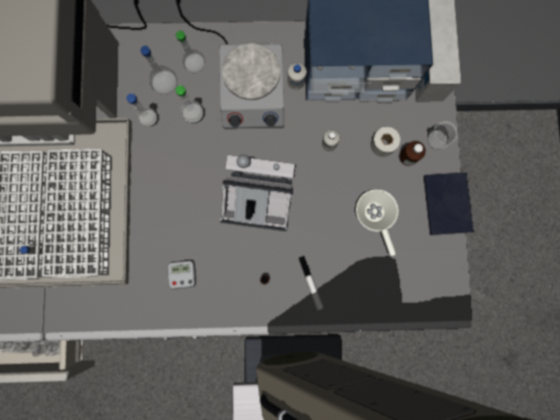

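The scene view shows the tilted feeder at about (257,212), the dish at (358,275) and its handle at (348,290). In the top view the feeder is at (257,195). The large sample is at (243,161), on the left (+y), and the small sample at (277,167), on the right (-y). The black grip is at (250,209), the dish at (377,210) with its handle end at (391,252). So the small bay is the -y one, and the shutter goes to +y.

```bash
python3 - <<'E'
import cv2,numpy as np
def crop(f,x,y,w,h,s): return cv2.resize(cv2.imread(f'pics/{f}.png')[y:y+h,x:x+w],None,fx=s,fy=s,interpolation=cv2.INTER_CUBIC)
a=crop('top0',215,145,90,90,4.4)[:300,:400] if 0 else cv2.resize(crop('top0',215,145,88,90,1),(396,405-105))
# uniform scale crops 4x
a=crop('top0',210,150,100,75+5,4)[:300]; b=crop('scene0',210,160,100,80,4)[:320]
c=crop('top0',345,185,100,75,4); d=crop('scene0',315,240,100,75,4)
im=np.vstack([np.hstack([a,b[:300]]),np.hstack([c,d])]); cv2.imwrite('pics/c.png',np.clip(im.astype(float)*1.4,0,255).astype(np.uint8)); print(im.shape)
E
```

```text
(600, 800, 3)
```

View pics/c.png

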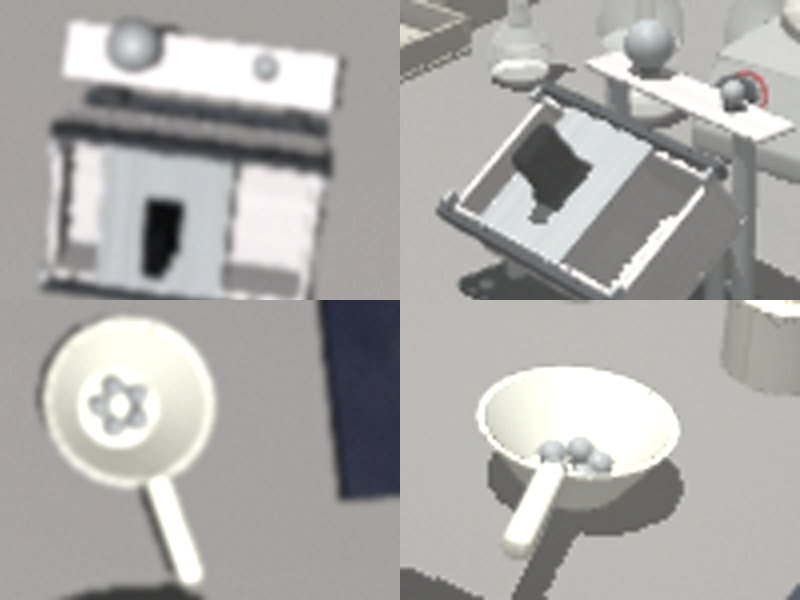

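```bash
cat >> h.py <<'E'
def ld(f): return dict(np.load('pics/'+f+'.npz'))
def px(x,y,ox,oy,s=4): return (x+.5)/s-.5+ox,(y+.5)/s-.5+oy
E
python3 - <<'E'
from h import *
T=ld('top0');S=ld('scene0')
a=lambda x,y:px(x,y,210,150); b=lambda x,y:px(x-400,y,210,160); c=lambda x,y:px(x,y-300,345,185); d=lambda x,y:px(x-400,y-300,315,240)
pairs={'large':(a(133,45),b(648,45)),'small':(a(265,67),b(735,93)),
'ledgeFL':(a(62,76),b(585,62)),'ledgeBR':(a(342,58),b(795,122)),'ledgeFR':(a(335,110),b(785,138)),
'rimR_front':(a(312,300),b(612,295)),'rail_backR':(a(330,165),b(728,170)),
'handle_end':(c(190,578),d(515,550)),'rim':(c(130,403),d(579,422)),'handle_root':(c(157,482),d(553,470))}
for k,(p,q) in pairs.items():
    r1,r2=ray(T,*p),ray(S,*q); X=tri(r1,r2); print(k,np.round(X,4),np.round(proj(T,X)-p,1),np.round(proj(S,X)-q,1))
print('ledge z.12',[np.round(onz(T,*a(*p),.12)[:2],4) for p in [(68,25),(342,58),(335,110),(62,76)]])
# dish rim by mask in top and scene
for n,g,(x,y,w,h) in [('top',T,(350,185,55,50)),('scene',S,(325,250,70,50))]:
    im=g['pixels'][y:y+h,x:x+w].astype(int); m=((im[:,:,0]-im[:,:,2]>8)&(im[:,:,0]>120)).astype(np.uint8)
    if n=='top': m=cv2.morphologyEx(m,cv2.MORPH_CLOSE,np.ones((9,9)));m=cv2.morphologyEx(m,cv2.MORPH_OPEN,cv2.getStructuringElement(cv2.MORPH_ELLIPSE,(15,15)))
    cs=max(cv2.findContours(m,0,2)[0],key=cv2.contourArea); e=cv2.fitEllipse(cs); print(n,e[0][0]+x,e[0][1]+y,e[1],e[2],onz(T,e[0][0]+x,e[0][1]+y,.038)if n=='top' else '')
# timer/vial etc.
for n,u,v in [('vial',265,278),('markerA',304,258),('markerB',320,306),('timer',181,274)]: print(n,np.round(onz(T,u,v,.02)[:2],3))
E
```

```text
large [0.6438 0.117  0.1363] [ 0.2 -0.1] [-0.2  0. ]
small [0.6324 0.045  0.1291] [ 0.5 -0.5] [-0.7  0.1]
ledgeFL [0.6318 0.1569 0.1186] [ 0.3 -0.3] [-0.4  0. ]
ledgeBR [0.6371 0.0039 0.1214] [-0.1  0.1] [ 0.1 -0. ]
ledgeFR [0.6134 0.0027 0.1192] [ 2.5 -2.2] [-3.2  0.5]
rimR_front [0.5075 0.025  0.0597] [-1.2  1.2] [ 1.8 -0.2]
rail_backR [0.5807 0.0103 0.1105] [ 0.6 -0.5] [-0.7  0.1]
handle_end [ 0.4378 -0.2204  0.0338] [ 0. -0.] [-0.  0.]
rim [ 0.5416 -0.1907  0.0371] [ 0.3 -0.2] [-0.5  0.1]
handle_root [ 0.4946 -0.2039  0.0394] [ 0.4 -0.3] [-0.6  0.1]
ledge z.12 [array([0.6594, 0.154 ]), array([0.6376, 0.0036]), array([0.6085, 0.0083]), array([0.6308, 0.1575])]
top 377.0495891571045 209.98598098754883 (38.707664489746094, 42.900020599365234) 134.54977416992188 [ 0.54185912 -0.18963336  0.038     ]
scene 357.5021171569824 274.0336799621582 (42.231231689453125, 45.80043411254883) 64.9688720703125 
vial [0.39  0.077]
markerA [ 0.434 -0.015]
markerB [ 0.323 -0.049]
timer [0.405 0.273]
```

>>> carry_out(plan=[{"dp":[0,0,0],"turn":0.134},{"dp":[0,0,0],"turn":0.134},{"dp":[0,0,0],"turn":0.134},{"dp":[17,-44,0],"turn":0},{"dp":[17,-44,0],"turn":0},{"dp":[17,-44,0],"turn":0},{"dp":[17,-44,0],"turn":0},{"dp":[17,-44,0],"turn":0}], fingers=1)

```text
t: 0.9
tcp_pos: [0.2624, -0.3489, 0.2309]
tool_rot: [-3.141, 0.0, -0.146]
force: [0.7, 0.1, 1.0]
finger_gap: 0.0854
finger_force: 0.0
```

>>> carry_out(plan=[{"dp":[17,-44,0],"turn":0},{"dp":[17,-44,0],"turn":0},{"dp":[17,-44,0],"turn":0},{"dp":[17,-44,0],"turn":0},{"dp":[17,-44,0],"turn":0},{"dp":[17,-44,0],"turn":0},{"dp":[17,-44,0],"turn":0},{"dp":[0,0,0],"turn":0}])

```text
t: 1.7
tcp_pos: [0.4258, -0.0585, 0.231]
tool_rot: [-3.14, -0.0, -0.137]
force: [-1.0, -0.4, -0.5]
finger_gap: 0.0854
finger_force: 0.0
```

```bash
python3 - <<'E'
from h import *
s=readout.read_state(); print(s['t'],s['tcp_pos'],s['tool_rot'])
W=save('wrist','w1'); print(-W['R'].T@W['t'],W['R'][2])
E
```

```text
1.7 [ 0.4258268  -0.05852101  0.23103732] [-3.14012894e+00 -3.07128975e-04 -1.36748407e-01]
[ 0.50410984 -0.06968058  0.37355962] [-0.30886609  0.04527789 -0.95002718]
```

View pics/w1.png

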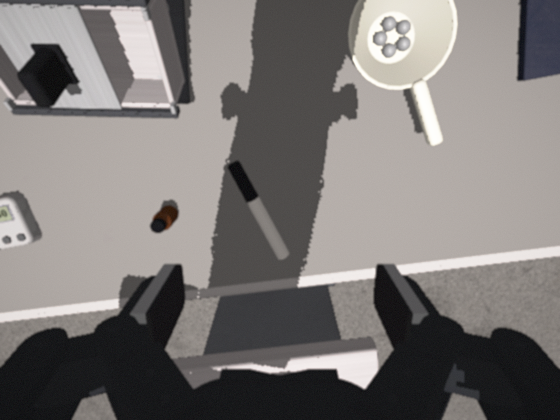

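The wrist view shows the feeder's front rail from (10,108) to (178,113) and the grip at about (45,75). The dish is centred near (404,38), with the handle from (418,85) to (434,140).

```bash
python3 - <<'E'
from h import *
W=ld('w1');T=ld('top0');S=ld('scene0')
a=lambda x,y:px(x,y,210,150)
print('railFR',onz(W,178,114,.061),'railFL',onz(W,11,109,.061))
for k,p,q in [('handle_end',(434,140),px(190,278,345,185)),('root',(418,85),px(157,182,345,185)),('grip',(45,78),a(162,238))]:
    r=ray(W,*p),ray(T,*q);X=tri(*r);print(k,X,proj(W,X)-p)
print(onz(W,434,140,.036),onz(W,418,85,.036))
O=np.array([.5767,.0893]);y=-.145
xf=np.array([np.cos(y),np.sin(y),0]);yf=np.array([-np.sin(y),np.cos(y),0]);c,s=np.cos(np.radians(35)),np.sin(np.radians(35))
tx=c*xf+[0,0,s];tz=-s*xf+np.array([0,0,c])
P=lambda X:np.array([*O,.045])+np.array(X)@np.array([tx,yf,tz])/1000
for n,X in [('FR',(-45,-75,51)),('FL',(-45,75,51)),('BR',(45,-75,51)),('gripTop-',(0,11,88.5)),('grip',(0,11,76.5)),('divfrontR',(-40,-73,45))]:
    print(n,P(X),proj(W,P(X)),proj(T,P(X)),proj(S,P(X)))
im=cv2.imread('pics/w1.png');cv2.imwrite('pics/w1c.png',np.hstack([cv2.resize(im[0:130,0:200],None,fx=4,fy=4,interpolation=2)]))
E
```

```text
railFR [0.49934538 0.02537359 0.061     ] railFL [0.52459199 0.17612019 0.061     ]
handle_end [ 0.43775372 -0.22076247  0.03180463] [ 0.10599889 -0.09212649]
root [ 0.49400578 -0.20372746  0.03474401] [ 0.19504077 -0.2949966 ]
grip [0.54052514 0.10476957 0.10819329] [-0.55217705 -1.31335399]
[ 0.43848925 -0.21880217  0.036     ] [ 0.49379821 -0.20304265  0.036     ]
FR [0.50044264 0.02464006 0.06096581] [178.51478114 112.66233904] [286.71089658 228.83209114] [262.38852192 233.98617241]
FL [0.5221165  0.17306595 0.06096581] [ 15.24511603 111.29838302] [221.51013703 220.93624433] [219.68501496 210.64666999]
BR [0.57339266 0.01398755 0.11258769] [147.78859864   7.67748365] [291.12837027 193.520278  ] [287.51098788 202.03510902]
gripTop- [0.5280606  0.10751922 0.11749496] [38.36424024 94.42274279] [248.7061432 214.7147647] [241.59708147 195.3594718 ]
grip [0.53487129 0.10652469 0.10766513] [45.35502154 84.90476071] [249.38652459 212.15880298] [244.11446021 198.45821092]
divfrontR [0.50818974 0.02553001 0.05891878] [176.27060846 104.0213125 ] [286.21899419 225.55111577] [264.41252924 233.30900389]
```

View pics/w1c.png

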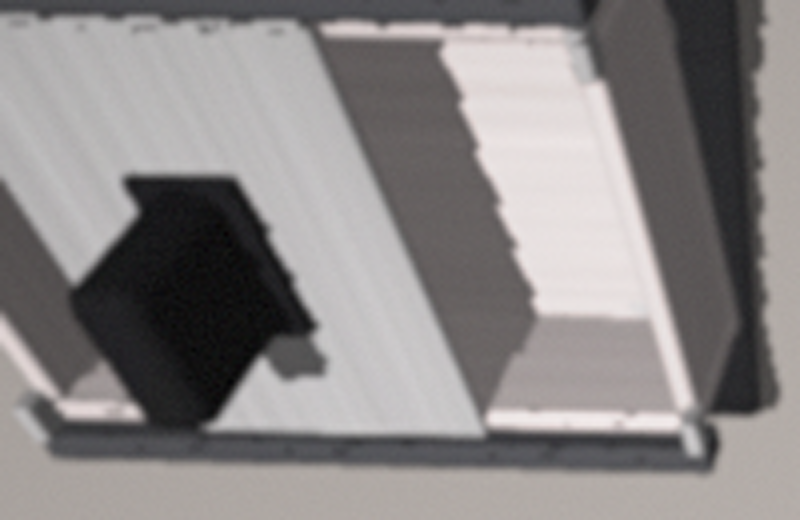

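The crop shows the grip's top face centred near crop (140,362), which is w1 pixel (35,90). The plate sits slightly to +y and the right (-y) bay is partly open.

>>> carry_out(plan=[{"dp":[21,-45,0],"turn":0},{"dp":[21,-45,0],"turn":0},{"dp":[21,-45,0],"turn":0},{"dp":[21,-45,0],"turn":0},{"dp":[0,0,30],"turn":0},{"dp":[0,0,20],"turn":0},{"dp":[0,0,0],"turn":0},{"dp":[0,0,0],"turn":0}])

```text
t: 2.55
tcp_pos: [0.5262, 0.0532, 0.1825]
tool_rot: [-3.101, 0.002, -0.073]
force: [0.9, -0.4, 0.3]
finger_gap: 0.0851
finger_force: 0.0
```

```bash
python3 - <<'E'
from h import *
s=readout.read_state(); print(s['t'],s['tcp_pos'],s['tool_rot'])
W=save('wrist','w2')
E
```

```text
2.55 [0.52622626 0.05322035 0.18248076] [-3.10079718e+00  1.88999377e-03 -7.31206759e-02]
```

View pics/w2.png

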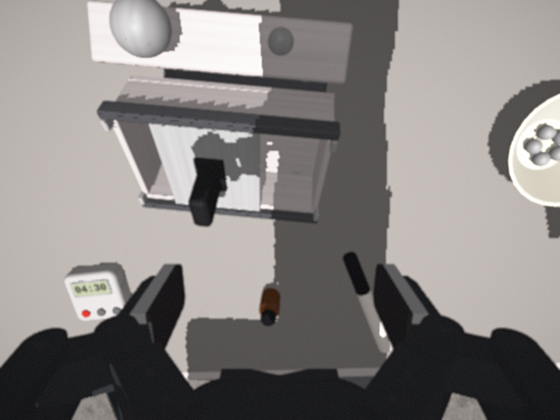

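The wrist view shows the grip top at (203,205), the open bay at right (295,175), and both sample balls at (140,25) and (281,40). The tool drifted from its intended pose, so I'll let it settle and check.

>>> carry_out(plan=[{"dp":[0,0,0],"turn":0},{"dp":[0,0,0],"turn":0}])

```text
t: 2.8
tcp_pos: [0.5274, 0.0539, 0.1838]
tool_rot: [-3.101, -0.002, -0.072]
force: [0.6, -0.8, -0.0]
finger_gap: 0.0855
finger_force: 0.0
```

```bash
python3 - <<'E'
from h import *
s=readout.read_state(); print(s)
E
```

```text
{'t': 2.8, 'q': array([-0.07306602,  0.24080266, -0.16981842,  1.1584356 ,  0.04099408,
        3.14050956]), 'joint_vel': array([ 0.00491647,  0.00271783, -0.00728922, -0.00374166,  0.00056419,
       -0.00020185]), 'joint_torque': array([-8.85440223e-02, -4.29104805e+01,  2.89466500e+01, -6.91231871e-04,
        1.34236361e-01, -1.26844225e-03]), 'tcp_pos': array([0.52741819, 0.05394484, 0.18380693]), 'tool_rot': array([-3.10060048e+00, -1.78403641e-03, -7.19838388e-02]), 'force': array([ 0.55848612, -0.84546243, -0.02778887]), 'moment': array([0.00375098, 0.00668677, 0.01748344]), 'finger_force': 0.0, 'finger_gap': 0.0855160553899995}
```

Joint 6 hit its limit of 3.14, so I'll use the half-turned grasp instead.

>>> carry_out(plan=[{"dp":[0,0,-10],"turn":-0.148},{"dp":[0,0,-10],"turn":-0.148},{"dp":[0,0,0],"turn":-0.148},{"dp":[0,0,0],"turn":-0.148},{"dp":[0,0,0],"turn":-0.148},{"dp":[0,0,0],"turn":-0.148},{"dp":[0,0,0],"turn":-0.148},{"dp":[0,0,0],"turn":-0.148}])

```text
t: 3.6
tcp_pos: [0.527, 0.0535, 0.2033]
tool_rot: [-3.127, -0.038, 1.118]
force: [-0.3, 0.4, -0.4]
finger_gap: 0.0854
finger_force: 0.0
```

>>> carry_out(plan=[{"dp":[0,0,0],"turn":-0.148},{"dp":[0,0,0],"turn":-0.148},{"dp":[0,0,0],"turn":-0.148},{"dp":[0,0,0],"turn":-0.148},{"dp":[0,0,0],"turn":-0.148},{"dp":[0,0,0],"turn":-0.148},{"dp":[0,0,0],"turn":-0.148},{"dp":[0,0,0],"turn":-0.148}])

```text
t: 4.4
tcp_pos: [0.527, 0.0535, 0.2033]
tool_rot: [3.112, -0.028, 2.303]
force: [0.8, 0.0, -0.4]
finger_gap: 0.0854
finger_force: 0.0
```

>>> carry_out(plan=[{"dp":[0,0,0],"turn":-0.148},{"dp":[0,0,0],"turn":-0.148},{"dp":[0,0,0],"turn":-0.148},{"dp":[0,0,0],"turn":-0.148},{"dp":[0,0,0],"turn":-0.07},{"dp":[0,0,0],"turn":0},{"dp":[0,0,0],"turn":0}])

```text
t: 5.1
tcp_pos: [0.5269, 0.0535, 0.2031]
tool_rot: [3.101, -0.004, 2.957]
force: [-0.9, -0.1, 0.4]
finger_gap: 0.0851
finger_force: 0.0
```

```bash
cat >> h.py <<'E'
from scipy.spatial.transform import Rotation as Ro
def go(tgt,s=None):
    s=s or readout.read_state(); R=Ro.from_euler('xyz',s['tool_rot']).as_matrix()
    return np.round(R.T@(np.array(tgt)-s['tcp_pos'])*1000,1)
E
python3 - <<'E'
from h import *
s=readout.read_state(); print(s['q'])
print(go((.533,.105,.2)),go((.538,.110,.0945)))
E
```

```text
[-0.07403265  0.23153544 -0.13378597  1.20508527  0.04098953  0.11078172]
[ 3.4 51.6  5.2] [ -1.   53.1 110.8]
```

>>> carry_out(plan=[{"dp":[-1,27,0],"turn":-0.03},{"dp":[0,26,0],"turn":0},{"dp":[0,0,40],"turn":0},{"dp":[0,0,40],"turn":0},{"dp":[0,0,0],"turn":0}])

```text
t: 5.6
tcp_pos: [0.5325, 0.109, 0.1199]
tool_rot: [3.103, -0.014, 2.988]
force: [-0.3, 0.6, -0.6]
finger_gap: 0.0852
finger_force: 0.0
```

```bash
python3 - <<'E'
from h import *
s=readout.read_state(); print(s['tcp_pos'],s['tool_rot'],s['force'],go((.538,.110,.0945)))
a=save('wrist','w3')['pixels'];b=save('top','t3')['pixels'];c=save('scene','s3')['pixels']
im=np.hstack([a[60:360,100:500],cv2.resize(c[150:250,190:323],(400,300),interpolation=2)])[:,:,::-1]
cv2.imwrite('pics/v3.png',im)
E
```

```text
[0.53248843 0.10904934 0.11992143] [ 3.10260328 -0.01354133  2.98810859] [-0.32603298  0.62717108 -0.56644396] [-5.6  0.8 25.4]
```

View pics/v3.png

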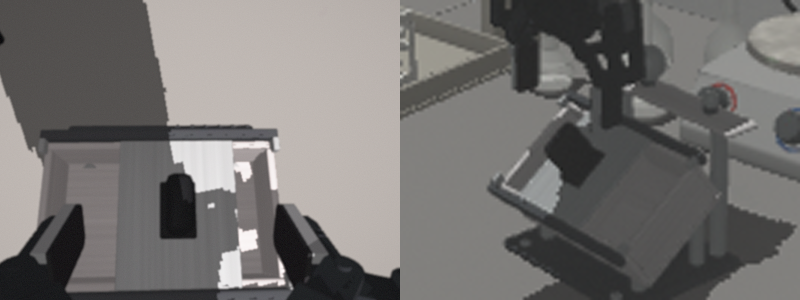

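The wrist view shows the grip at (178,205), centred between the fingers (inner faces at 82 and 275). I'll go down and pinch.

>>> carry_out(plan=[{"dp":[-5,1,13],"turn":0},{"dp":[0,0,12],"turn":0},{"dp":[0,0,0],"turn":0}])

```text
t: 6.05
tcp_pos: [0.5411, 0.1099, 0.0984]
tool_rot: [3.101, -0.006, 2.988]
force: [-0.3, -0.0, -0.4]
finger_gap: 0.0852
finger_force: 0.0
```

>>> carry_out(plan=[{"dp":[0,0,0],"turn":0},{"dp":[0,0,0],"turn":0},{"dp":[0,0,0],"turn":0},{"dp":[0,0,0],"turn":0},{"dp":[0,0,0],"turn":0},{"dp":[0,0,0],"turn":0}], fingers=0, grip_force=40)

```text
t: 6.65
tcp_pos: [0.542, 0.1099, 0.1002]
tool_rot: [3.101, -0.003, 2.989]
force: [-1.5, -0.1, 3.0]
finger_gap: 0.0134
finger_force: 40.9
```

>>> carry_out(plan=[{"dp":[0,4,0],"turn":0},{"dp":[0,4,0],"turn":0},{"dp":[0,4,0],"turn":0},{"dp":[0,4,0],"turn":0},{"dp":[0,3,0],"turn":0},{"dp":[0,0,0],"turn":0},{"dp":[0,0,0],"turn":0}])

```text
t: 7.35
tcp_pos: [0.5451, 0.1294, 0.1002]
tool_rot: [3.1, -0.004, 2.989]
force: [3.3, -1.1, -4.4]
finger_gap: 0.0131
finger_force: 40.8
```

>>> carry_out(plan=[{"dp":[0,2,0],"turn":0},{"dp":[0,2,0],"turn":0},{"dp":[0,0,0],"turn":0}])

```text
t: 7.65
tcp_pos: [0.5456, 0.1326, 0.1002]
tool_rot: [3.101, -0.004, 2.988]
force: [3.4, -3.0, -5.2]
finger_gap: 0.013
finger_force: 39.9
```

>>> carry_out(plan=[{"dp":[0,2,0],"turn":0},{"dp":[0,2,0],"turn":0},{"dp":[0,0,0],"turn":0}])

```text
t: 7.95
tcp_pos: [0.5458, 0.1342, 0.1002]
tool_rot: [3.106, -0.004, 2.987]
force: [2.9, -10.4, -5.4]
finger_gap: 0.0134
finger_force: 39.1
```

>>> carry_out(plan=[{"dp":[0,2,0],"turn":0},{"dp":[0,0,0],"turn":0},{"dp":[0,0,0],"turn":0}])

```text
t: 8.25
tcp_pos: [0.5458, 0.1343, 0.1002]
tool_rot: [3.11, -0.004, 2.985]
force: [0.9, -17.3, -3.6]
finger_gap: 0.0132
finger_force: 39.2
```

>>> carry_out(plan=[{"dp":[0,0,0],"turn":0},{"dp":[0,0,0],"turn":0},{"dp":[0,0,0],"turn":0},{"dp":[0,0,0],"turn":0},{"dp":[0,0,-40],"turn":0},{"dp":[0,0,-50],"turn":0},{"dp":[0,0,0],"turn":0}], fingers=1)

```text
t: 8.95
tcp_pos: [0.5498, 0.1359, 0.198]
tool_rot: [3.097, 0.007, 2.989]
force: [0.7, -0.2, 0.2]
finger_gap: 0.0852
finger_force: 0.0
```

```bash
python3 - <<'E'
from h import *
s=readout.read_state(); print(s['tcp_pos'],s['tool_rot'],s['q'])
g=(.4584,-.2143) # handle point 90mm: from end(.4378,-.2205) 22mm along
hd=np.array([.4944-.4379,-.2034+.2203]);print(np.arctan2(hd[1],hd[0]),np.arctan2(-.1903+.2204,.5417-.4379))
print(go((.4584,-.2143,.19)))
a=save('wrist','w4')['pixels'][:,:,::-1]
E
```

```text
[0.54978832 0.13586693 0.19799705] [3.09732642 0.00727652 2.98926824] [ 0.07832234  0.28986657 -0.06882923  1.19489181  0.04142996  0.23084221]
0.29064471084933585 0.28223964878525054
[  37.3 -360.    -8.2]
```

View pics/w4.png

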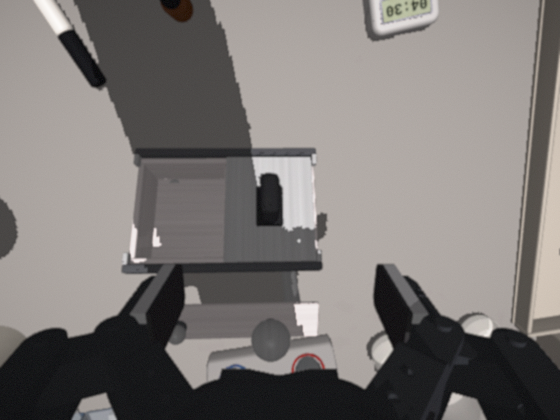

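The shutter is at its +y stop and the left (-y) bay is fully open, from (137,160) to (225,262). The grip is at (269,200). Next is the dish.

>>> carry_out(plan=[{"dp":[4.5,-45,0],"turn":0},{"dp":[4.5,-45,0],"turn":0},{"dp":[4.5,-45,0],"turn":0},{"dp":[4.5,-45,0],"turn":0},{"dp":[4.5,-45,0],"turn":0},{"dp":[4.5,-45,0],"turn":0},{"dp":[4.5,-45,0],"turn":0},{"dp":[4.5,-45,0],"turn":0}])

```text
t: 9.8
tcp_pos: [0.4546, -0.2158, 0.1753]
tool_rot: [3.1, -0.005, 2.989]
force: [1.2, -0.6, 0.4]
finger_gap: 0.0853
finger_force: 0.0
```

>>> carry_out(plan=[{"dp":[0,0,0],"turn":-0.146},{"dp":[0,0,0],"turn":-0.146},{"dp":[0,0,0],"turn":-0.146},{"dp":[0,0,0],"turn":0},{"dp":[0,0,0],"turn":0}])

```text
t: 10.3
tcp_pos: [0.4553, -0.2144, 0.1756]
tool_rot: [3.102, 0.013, -2.86]
force: [-0.9, -0.7, 0.6]
finger_gap: 0.0855
finger_force: 0.0
```

```bash
python3 - <<'E'
from h import *
s=readout.read_state(); print(s['tcp_pos'],s['tool_rot'])
W=save('wrist','w5'); T=ld('top0')
for z in (.036,): 
  print(proj(W,(.4379,-.2204,.036)),proj(W,(.4944,-.2034,.036)))
im=W['pixels'].astype(int); m=((im.min(2)>150)&(im[:,:,0]-im[:,:,2]>6)).astype(np.uint8)
n,l,st,ce=cv2.connectedComponentsWithStats(m)
for i in range(1,n):
    if st[i,4]>80: print(st[i],ce[i])
W4=ld('w4')
for k,u,v,z in [('FL',137,150,.061),('FR',316,150,.061),('BL',123,271,.1126),('BR',321,268,.1126)]: print(k,onz(W4,u,v,z))
print(go((.457,-.2149,.09)),go((.457,-.2149,.015)))
E
```

```text
[ 0.45533449 -0.21442178  0.17556933] [ 3.10174041  0.01306091 -2.85993196]
[270.67168774 167.30968281] [271.83941719 229.6336103 ]
[   65     0   380   249 50756] [216.71504847  82.0234258 ]
[547  35  13  20  84] [555.39285714  41.89285714]
[471 150  17  24 194] [477.37113402 162.06701031]
[  176   155   384   233 33885] [383.24831046 282.87876642]
[  50  294   73   42 1893] [ 79.21447438 313.26730058]
[505 310  54  42 369] [533.02168022 324.33875339]
[496 314  22  16 154] [503.97402597 323.06493506]
[ 74 394  41  26 620] [ 95.35967742 409.85322581]
[465 405  20  15 149] [474.75838926 412.97986577]
[443 408  12  12  81] [448.49382716 415.24691358]
FL [0.49747033 0.03065804 0.061     ]
FR [0.52135955 0.17872879 0.061     ]
BL [0.57998189 0.01457776 0.1126    ]
BR [0.60447939 0.16500688 0.1126    ]
[-0.2 -4.2 85.7] [  0.8  -7.2 160.6]
```

>>> carry_out(plan=[{"dp":[0,-4,40],"turn":0},{"dp":[0,0,46],"turn":0},{"dp":[0,-3,40],"turn":0},{"dp":[0,0,32],"turn":0},{"dp":[0,0,0],"turn":0},{"dp":[0,0,0],"turn":0}])

```text
t: 10.95
tcp_pos: [0.4578, -0.2148, 0.0183]
tool_rot: [3.102, 0.013, -2.858]
force: [0.3, 0.1, 0.1]
finger_gap: 0.0856
finger_force: 0.0
```

```bash
python3 - <<'E'
from h import *
s=readout.read_state(); print(s['tcp_pos'],s['tool_rot'],go((.457,-.2149,.0175)))
E
```

```text
[ 0.45775709 -0.21478088  0.01829605] [ 3.10176332  0.01293202 -2.8575859 ] [0.8 0.1 0.8]
```

>>> carry_out(plan=[{"dp":[0,0,0],"turn":0},{"dp":[0,0,0],"turn":0},{"dp":[0,0,0],"turn":0},{"dp":[0,0,0],"turn":0},{"dp":[0,0,0],"turn":0},{"dp":[0,0,0],"turn":0},{"dp":[0,0,0],"turn":0}], fingers=0, grip_force=20)

```text
t: 11.65
tcp_pos: [0.458, -0.2153, 0.0183]
tool_rot: [3.103, 0.014, -2.857]
force: [-0.3, 0.8, 2.2]
finger_gap: 0.0136
finger_force: 20.1
```

>>> carry_out(plan=[{"dp":[0,0,-5],"turn":0},{"dp":[0,0,-5],"turn":0},{"dp":[0,0,-5],"turn":0},{"dp":[0,0,-5],"turn":0},{"dp":[0,0,0],"turn":0},{"dp":[0,0,0],"turn":0}])

```text
t: 12.25
tcp_pos: [0.458, -0.2161, 0.0383]
tool_rot: [3.103, 0.014, -2.857]
force: [-1.1, -0.3, -2.3]
finger_gap: 0.0133
finger_force: 19.6
```

```bash
python3 - <<'E'
from h import *
s=readout.read_state(); print(s['tcp_pos'],s['force'],s['moment'])
a=save('scene','s6')['pixels'];b=save('top','t6')['pixels'];w=save('wrist','w6')['pixels']
im=np.hstack([cv2.resize(a[225:315,295:415],(400,300),interpolation=2),w[100:400,80:480]])[:,:,::-1];cv2.imwrite('pics/v6.png',im)
E
```

```text
[ 0.45801274 -0.2161097   0.03829061] [-1.12308887 -0.25474697 -2.28390759] [-0.03415747  0.1510291   0.00879132]
```

View pics/v6.png

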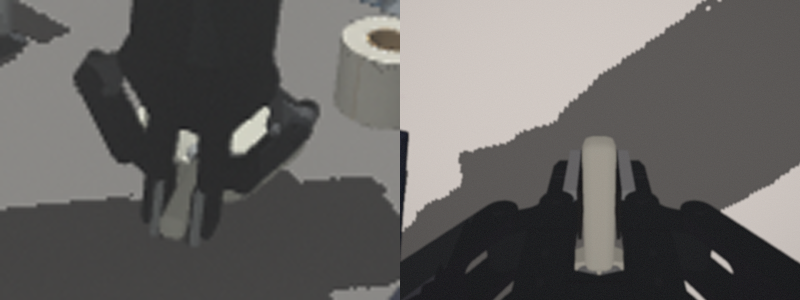

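The left pane (scene) shows the handle pinched between the fingers. The right pane (wrist) shows the handle straight between the pads. The force reading suggests the whole dish is being carried, so I'll lift it clear.

>>> carry_out(plan=[{"dp":[0,0,-8],"turn":0},{"dp":[0,0,-12],"turn":0},{"dp":[0,0,-12],"turn":0},{"dp":[0,0,-12],"turn":0},{"dp":[0,0,-8],"turn":0},{"dp":[0,0,0],"turn":0},{"dp":[0,0,0],"turn":0}], grip_force=20)

```text
t: 13.1
tcp_pos: [0.4579, -0.2183, 0.0903]
tool_rot: [3.103, 0.014, -2.857]
force: [-0.2, 0.5, -3.0]
finger_gap: 0.0136
finger_force: 19.6
```

```bash
cat >> h.py <<'E'
def warm(g,mn=110,d=8):
    im=g['pixels'].astype(int); return ((im.min(2)>mn)&(im[:,:,0]-im[:,:,2]>d)).astype(np.uint8)
E
python3 - <<'E'
from h import *
for i in range(3):
    s=readout.read_state(); print(s['tcp_pos'],s['force'],s['moment'])
    g=save('scene','s7')
T=save('top','t7')
for f,(x0,y0,x1,y1) in [('t6',(340,170,430,280)),('t7',(340,170,430,280)),('top0',(340,170,430,280))]:
    g=ld(f);m=warm(g)[y0:y1,x0:x1];ys,xs=np.nonzero(m);print(f,len(xs),xs.min()+x0,xs.max()+x0,ys.min()+y0,ys.max()+y0)
# balls: dark pixels within bowl floor; print ascii mask for t7
m=warm(ld('t7'))[180:262:2,350:410]
print('\n'.join(''.join('.#'[v] for v in r) for r in m))
E
```

```text
[ 0.45789144 -0.21825683  0.09034172] [-0.17723776  0.54861877 -3.01530192] [-0.08755325  0.16629777 -0.00731127]
[ 0.45757374 -0.21801826  0.08989881] [-0.02556131 -0.88949141 -1.25781034] [-0.14245503  0.21748005  0.0697022 ]
[ 0.45739171 -0.21789976  0.08964514] [-0.83579644 -0.19707543 -1.96199102] [-0.11768032  0.14072205  0.01037099]
t6 525 359 389 188 221
t7 594 363 394 184 219
top0 1325 356 397 190 255
............................................................
............................................................
...............................#######......................
.........................###################................
......................#######################...............
....................#########################...............
..................#########################.................
................#########################...................
...............#########################....................
..............#########################.....................
..............###############.....###.......................
..............#
[... 1114 characters left out ...]
.............................
............................................................
............................................................
............................................................
............................................................
............................................................
............................................................
............................................................
............................................................
............................................................
............................................................
............................................................
```

At 20 N the full pad overlap holds the dish rigidly level. To let it pivot under its own weight I'll set it down and regrip only the last few millimetres of the handle, which gives a small contact patch.

>>> carry_out(plan=[{"dp":[0,0,20],"turn":0},{"dp":[0,0,20],"turn":0},{"dp":[0,0,15],"turn":0},{"dp":[0,0,10],"turn":0},{"dp":[0,0,4],"turn":0},{"dp":[0,0,3],"turn":0},{"dp":[0,0,0],"turn":0},{"dp":[0,0,0],"turn":0}])

```text
t: 14.1
tcp_pos: [0.4585, -0.2154, 0.0187]
tool_rot: [3.104, 0.015, -2.857]
force: [-0.8, 0.8, 0.1]
finger_gap: 0.0136
finger_force: 20.0
```

>>> carry_out(plan=[{"dp":[0,0,0],"turn":0},{"dp":[0,0,0],"turn":0},{"dp":[0,0,0],"turn":0},{"dp":[0,0,0],"turn":0},{"dp":[11,0,-8],"turn":0},{"dp":[12,0,-8],"turn":0},{"dp":[0,0,0],"turn":0}], fingers=0.5)

```text
t: 14.8
tcp_pos: [0.4347, -0.223, 0.0351]
tool_rot: [3.104, 0.014, -2.858]
force: [-0.6, -0.4, 0.3]
finger_gap: 0.0426
finger_force: 0.0
```

```bash
python3 - <<'E'
from h import *
s=readout.read_state(); print(s['tcp_pos'],s['tool_rot'])
T=save('top','t8');W=save('wrist','w8')
# handle end in wrist view: warm mask columns around centre
m=warm(W,90,4)[:,240:330]; print([(y,np.nonzero(m[y])[0].min()+240,np.nonzero(m[y])[0].max()+240) for y in range(200,400,8) if m[y].any()])
p=s['tcp_pos']; print(proj(W,(.4379,-.2204,.043)), proj(W,p),proj(W,p+[0,0,.019]))
m=warm(T)[180:262,350:410]; ys,xs=np.nonzero(m); print(xs.min()+350,xs.max()+350,ys.min()+180,ys.max()+180)
E
```

```text
[ 0.43469265 -0.22297977  0.03505433] [ 3.10373737  0.01392634 -2.85838364]
[(200, np.int64(240), np.int64(273)), (208, np.int64(240), np.int64(264)), (216, np.int64(240), np.int64(252)), (224, np.int64(240), np.int64(243)), (272, np.int64(266), np.int64(294)), (280, np.int64(265), np.int64(295)), (288, np.int64(265), np.int64(295)), (296, np.int64(265), np.int64(295)), (304, np.int64(266), np.int64(295)), (312, np.int64(266), np.int64(295)), (320, np.int64(266), np.int64(295)), (328, np.int64(267), np.int64(295)), (336, np.int64(267), np.int64(295)), (344, np.int64(267), np.int64(295)), (352, np.int64(267), np.int64(329)), (360, np.int64(265), np.int64(329)), (368, np.int64(253), np.int64(306))]
[282.53468117 283.07195911] [278.49191547 267.26392152] [280.19960434 289.78478256]
357 393 189 227
```

```bash
python3 - <<'E'
from h import *
W=ld('w8');m=warm(W,90,4); c=[y for y in range(250,290) if m[y,280]]; print(c[0],onz(W,280,c[0],.043),go((.4347,-.223,.034)))
e=onz(W,280,c[0],.043)[:2]; u=np.array([.96,.281]); print((np.array([.4347,-.223])-e)@u, (np.array([.4347,-.223])-e)@[-u[1],u[0]])
E
```

```text
266 [ 0.42954103 -0.22407991  0.043     ] [1.  0.1 0.5]
0.005256065096392217 -0.00041295406695600963
```

>>> carry_out(plan=[{"dp":[7,0,0],"turn":0},{"dp":[0,0,0],"turn":0},{"dp":[0,0,0],"turn":0}])

```text
t: 15.2
tcp_pos: [0.4289, -0.2242, 0.0335]
tool_rot: [3.103, 0.014, -2.857]
force: [0.2, -0.7, 0.8]
finger_gap: 0.0427
finger_force: 0.0
```

>>> carry_out(plan=[{"dp":[0,0,0],"turn":0},{"dp":[0,0,0],"turn":0},{"dp":[0,0,0],"turn":0},{"dp":[0,0,0],"turn":0},{"dp":[0,0,0],"turn":0},{"dp":[0,0,0],"turn":0}], fingers=0, grip_force=20)

```text
t: 15.8
tcp_pos: [0.4293, -0.2242, 0.0337]
tool_rot: [3.103, 0.014, -2.857]
force: [0.3, -0.2, -0.6]
finger_gap: 0.0122
finger_force: 19.5
```

>>> carry_out(plan=[{"dp":[0,0,-3],"turn":0},{"dp":[0,0,-4],"turn":0},{"dp":[0,0,-4],"turn":0},{"dp":[0,0,-4],"turn":0},{"dp":[0,0,0],"turn":0},{"dp":[0,0,0],"turn":0}])

```text
t: 16.4
tcp_pos: [0.4289, -0.225, 0.0489]
tool_rot: [3.103, 0.014, -2.857]
force: [-0.2, 0.2, -0.8]
finger_gap: 0.0122
finger_force: 19.7
```

```bash
python3 - <<'E'
from h import *
F=[];M=[]
for i in range(4):
    s=readout.read_state(); F.append(s['force']);M.append(s['moment']); W=save('wrist','w9')
print(np.mean(F,0),np.mean(M,0),s['tcp_pos'])
m=warm(W,90,4); print([y for y in range(235,300) if m[y,280]][:1])
p=s['tcp_pos']; u=np.array([.96,.281,0])
# predicted row of handle end-top if level / tilted 7deg
for th in (0,4,8): 
    t=np.radians(th); e=p+[0,0,0]-u*(.0105*np.cos(t))+u*.006*0; print(th)
E
```

```text
[-0.49668059 -0.40881697 -0.67880426] [-0.07425768  0.13056082  0.03283705] [ 0.42877385 -0.22482866  0.04853769]
[276]
0
4
8
```

At 20 N the dish now pivots in the grip, and the bowl stayed on the table. Next I'll hold it firmly and lift.

>>> carry_out(plan=[{"dp":[0,0,4],"turn":0},{"dp":[0,0,4],"turn":0},{"dp":[0,0,4],"turn":0},{"dp":[0,0,0],"turn":0},{"dp":[0,0,0],"turn":0}])

```text
t: 17.1
tcp_pos: [0.4291, -0.2243, 0.0365]
tool_rot: [3.103, 0.014, -2.857]
force: [-0.7, -0.2, -0.1]
finger_gap: 0.0121
finger_force: 19.7
```

>>> carry_out(plan=[{"dp":[0,0,0],"turn":0},{"dp":[0,0,0],"turn":0},{"dp":[0,0,-3],"turn":0},{"dp":[0,0,-4],"turn":0},{"dp":[0,0,-4],"turn":0},{"dp":[0,0,-4],"turn":0},{"dp":[0,0,0],"turn":0},{"dp":[0,0,0],"turn":0}], grip_force=110)

```text
t: 17.9
tcp_pos: [0.4291, -0.2251, 0.0519]
tool_rot: [3.103, 0.014, -2.857]
force: [-0.4, 1.2, -0.3]
finger_gap: 0.0042
finger_force: 108.5
```

```bash
python3 - <<'E'
from h import *
F=[];M=[]
for i in range(4):
    s=readout.read_state(); F.append(s['force']);M.append(s['moment']); W=save('wrist','w10')
print(np.mean(F,0),np.mean(M,0),s['tcp_pos'],s['finger_gap'],s['finger_force'])
E
```

```text
[-0.22204448  0.29665132 -0.53408055] [-0.08083755  0.10267601 -0.02519534] [ 0.42885947 -0.2249484   0.05155617] 0.004874534864647272 108.4216084331274
```

```bash
python3 - <<'E'
from h import *
for f in ('w8','w9','w10'):
    g=ld(f);m=warm(g,90,4)[230:340:6,250:312:2];print(f);print('\n'.join(''.join('.#'[v] for v in r) for r in m))
E
```

```text
w8
...............................
...............................
...............................
...............................
...............................
...............................
............#######............
........###############........
........###############........
........###############........
........###############........
........###############........
........###############........
........###############........
........###############........
........###############........
.........##############........
........###############........
.........##############........
w9
...............................
...............................
...............................
...............................
...............................
...............................
...............................
...............................
.........###########...........
.........############..........
........#############..........
........#############..........
........##############.........
........##############.........
........##############.........
........##############.........
........##############.........
........##############.........
........##############.........
w10
...............................
...............................
...............................
...............................
...............................
...............................
...............................
...............................
.............####..............
.............####..............
............#####..............
............#####..............
............#####..............
............######.............
............######.............
............######.............
............######.............
............######.............
............######.............
```

The tip-only grip squeezes too deep at high force. I'll set the dish down and regrip at full pad height, still near the handle end.

>>> carry_out(plan=[{"dp":[0,0,0],"turn":0},{"dp":[0,0,5],"turn":0},{"dp":[0,0,5],"turn":0},{"dp":[0,0,5],"turn":0},{"dp":[0,0,0],"turn":0}], grip_force=20)

```text
t: 18.6
tcp_pos: [0.4287, -0.2239, 0.0358]
tool_rot: [3.102, 0.013, -2.857]
force: [-0.5, -0.9, -0.8]
finger_gap: 0.0045
finger_force: 108.3
```

>>> carry_out(plan=[{"dp":[0,0,0],"turn":0},{"dp":[0,0,0],"turn":0},{"dp":[0,0,0],"turn":0},{"dp":[0,0,0],"turn":0},{"dp":[0,0,0],"turn":0}], fingers=0.5)

```text
t: 19.1
tcp_pos: [0.4293, -0.2245, 0.0369]
tool_rot: [3.103, 0.014, -2.857]
force: [0.5, 0.7, 0.1]
finger_gap: 0.0424
finger_force: 0.0
```

```bash
python3 - <<'E'
from h import *
s=readout.read_state(); p=s['tcp_pos'];print(p,s['tool_rot'])
W=save('wrist','w11');m=warm(W,90,4); c=[y for y in range(240,300) if m[y,280]]
e=onz(W,280,c[0],.043);u=np.array([.96,.281]);print(c[0],e,(p[:2]-e[:2])@u,(p[:2]-e[:2])@[-u[1],u[0]])
r=m[310];xs=np.nonzero(r[230:330])[0]+230;print(xs.min(),xs.max(),[proj(W,p+np.array([0,0,.019]))],onz(W,(xs.min()+xs.max())/2,310,.043))
E
```

```text
[ 0.42927759 -0.22447923  0.03691733] [ 3.10324714  0.01407047 -2.85680616]
273 [ 0.42817138 -0.22412039  0.043     ] 0.0009611225267197327 -0.0006553290075940461
266 295 [array([279.79318401, 290.71618117])] [ 0.44792329 -0.21805351  0.043     ]
```

>>> carry_out(plan=[{"dp":[2,0,10],"turn":0},{"dp":[0,0,7],"turn":0},{"dp":[0,0,0],"turn":0}])

```text
t: 19.45
tcp_pos: [0.4261, -0.2234, 0.0182]
tool_rot: [3.101, 0.012, -2.857]
force: [0.5, 0.0, -0.3]
finger_gap: 0.0429
finger_force: 0.0
```

>>> carry_out(plan=[{"dp":[0,0,0],"turn":0},{"dp":[0,0,0],"turn":0},{"dp":[0,0,0],"turn":0},{"dp":[0,0,0],"turn":0},{"dp":[0,0,0],"turn":0}], fingers=0, grip_force=60)

```text
t: 19.95
tcp_pos: [0.4273, -0.2244, 0.0199]
tool_rot: [3.103, 0.014, -2.857]
force: [-0.8, -0.1, 1.0]
finger_gap: 0.0101
finger_force: 58.4
```

>>> carry_out(plan=[{"dp":[0,0,-3],"turn":0},{"dp":[0,0,-4],"turn":0},{"dp":[0,0,-4],"turn":0},{"dp":[0,0,-4],"turn":0},{"dp":[0,0,0],"turn":0},{"dp":[0,0,0],"turn":0}])

```text
t: 20.55
tcp_pos: [0.4271, -0.225, 0.0348]
tool_rot: [3.103, 0.014, -2.857]
force: [-0.7, 0.6, -0.6]
finger_gap: 0.0098
finger_force: 58.7
```

```bash
cat >> h.py <<'E'
def fm(n=4):
    F=[];M=[]
    for i in range(n):
        s=readout.read_state(); F.append(s['force']);M.append(s['moment']); grab_frame('wrist')
    print('F',np.round(np.mean(F,0),2),'M',np.round(np.mean(M,0),3),'p',np.round(s['tcp_pos'],4),np.round(s['tool_rot'],3),'gap',round(s['finger_gap'],4),round(s['finger_force'],1),'t',s['t'])
    return s
E
python3 -c "from h import *;fm()"
```

```text
F [-0.76  0.13 -0.38] M [-0.129  0.183 -0.001] p [ 0.4269 -0.2248  0.0345] [ 3.103  0.013 -2.857] gap 0.0098 59.0 t 20.7
```

>>> carry_out(plan=[{"dp":[0,0,5],"turn":0},{"dp":[0,0,5],"turn":0},{"dp":[0,0,5],"turn":0},{"dp":[0,0,0],"turn":0}])

```text
t: 21.15
tcp_pos: [0.427, -0.224, 0.0189]
tool_rot: [3.102, 0.013, -2.857]
force: [-1.1, -1.1, 1.1]
finger_gap: 0.0096
finger_force: 62.2
```

>>> carry_out(plan=[{"dp":[0,0,0],"turn":0},{"dp":[0,0,0],"turn":0},{"dp":[0,0,0],"turn":0},{"dp":[0,0,0],"turn":0},{"dp":[-6,0,0],"turn":0},{"dp":[0,0,0],"turn":0}], fingers=0.3)

```text
t: 21.75
tcp_pos: [0.4339, -0.2227, 0.02]
tool_rot: [3.104, 0.015, -2.856]
force: [0.1, -0.5, 0.6]
finger_gap: 0.0258
finger_force: 0.0
```

>>> carry_out(plan=[{"dp":[0,0,0],"turn":0},{"dp":[0,0,0],"turn":0},{"dp":[0,0,0],"turn":0},{"dp":[0,0,0],"turn":0},{"dp":[0,0,0],"turn":0}], fingers=0, grip_force=60)

```text
t: 22.25
tcp_pos: [0.4332, -0.2227, 0.0199]
tool_rot: [3.103, 0.014, -2.857]
force: [1.9, -0.1, 0.1]
finger_gap: 0.0122
finger_force: 58.4
```

>>> carry_out(plan=[{"dp":[0,0,-3],"turn":0},{"dp":[0,0,-4],"turn":0},{"dp":[0,0,-4],"turn":0},{"dp":[0,0,-4],"turn":0},{"dp":[0,0,0],"turn":0},{"dp":[0,0,0],"turn":0}])

```text
t: 22.85
tcp_pos: [0.433, -0.2233, 0.0349]
tool_rot: [3.103, 0.014, -2.857]
force: [0.5, 0.2, -1.9]
finger_gap: 0.012
finger_force: 58.4
```

```bash
python3 -c "from h import *;fm(6)"
```

```text
F [ 0.09  0.09 -1.76] M [-0.127  0.204  0.012] p [ 0.4328 -0.2231  0.0346] [ 3.103  0.014 -2.857] gap 0.0124 58.4 t 23.1
```

>>> carry_out(plan=[{"dp":[0,0,0],"turn":0},{"dp":[0,0,0],"turn":0},{"dp":[0,0,0],"turn":0}], fingers=0, grip_force=20)

```text
t: 23.45
tcp_pos: [0.433, -0.2232, 0.0348]
tool_rot: [3.103, 0.014, -2.857]
force: [-0.0, -0.2, -2.5]
finger_gap: 0.012
finger_force: 58.4
```

```bash
python3 -c "from h import *;fm(6)"
```

```text
F [-0.12 -0.11 -2.08] M [-0.098  0.227 -0.013] p [ 0.433  -0.2232  0.0348] [ 3.103  0.014 -2.857] gap 0.0124 58.4 t 23.7
```

>>> carry_out(plan=[{"dp":[0,0,0],"turn":0},{"dp":[0,0,0],"turn":0},{"dp":[0,0,0],"turn":0}], fingers=0.152, grip_force=20)

```text
t: 24.05
tcp_pos: [0.433, -0.2232, 0.0348]
tool_rot: [3.103, 0.014, -2.857]
force: [-0.7, 1.1, -1.6]
finger_gap: 0.0132
finger_force: 29.4
```

```bash
python3 -c "from h import *;fm(6)"
```

```text
F [-0.05 -0.06 -1.96] M [-0.117  0.201  0.014] p [ 0.433  -0.2232  0.0348] [ 3.103  0.014 -2.857] gap 0.0131 29.4 t 24.3
```

>>> carry_out(plan=[{"dp":[0,0,0],"turn":0},{"dp":[0,0,0],"turn":0}], fingers=0.158)

```text
t: 24.55
tcp_pos: [0.4331, -0.2233, 0.0349]
tool_rot: [3.103, 0.014, -2.857]
force: [0.3, -0.6, -0.8]
finger_gap: 0.0137
finger_force: 14.6
```

```bash
python3 -c "from h import *;fm(6)"
```

```text
F [ 0.12 -0.05 -1.34] M [-0.071  0.098  0.002] p [ 0.433  -0.2233  0.0348] [ 3.103  0.014 -2.857] gap 0.0135 14.6 t 24.8
```

The finger opening gives fine control of the grip: about 29 N holds and about 15 N slips. I'll level the dish on the table, clamp, and carry it over.

>>> carry_out(plan=[{"dp":[0,0,5],"turn":0},{"dp":[0,0,5],"turn":0},{"dp":[0,0,5],"turn":0},{"dp":[0,0,0],"turn":0},{"dp":[0,0,0],"turn":0}])

```text
t: 25.35
tcp_pos: [0.4329, -0.2225, 0.0196]
tool_rot: [3.103, 0.014, -2.857]
force: [-1.6, -1.2, 1.0]
finger_gap: 0.0138
finger_force: 15.0
```

>>> carry_out(plan=[{"dp":[0,0,0],"turn":0},{"dp":[0,0,0],"turn":0},{"dp":[0,0,0],"turn":0},{"dp":[0,0,-4],"turn":0},{"dp":[0,0,-10],"turn":0},{"dp":[0,0,-16],"turn":0},{"dp":[0,0,-20],"turn":0},{"dp":[0,0,-20],"turn":0}], fingers=0, grip_force=60)

```text
t: 26.15
tcp_pos: [0.4326, -0.2253, 0.0908]
tool_rot: [3.103, 0.013, -2.857]
force: [0.3, -0.6, -2.5]
finger_gap: 0.0122
finger_force: 58.5
```

>>> carry_out(plan=[{"dp":[0,0,-20],"turn":0},{"dp":[0,0,-20],"turn":0},{"dp":[0,0,-20],"turn":0},{"dp":[0,0,-20],"turn":0},{"dp":[0,0,-20],"turn":0},{"dp":[0,0,-16],"turn":0},{"dp":[0,0,-10],"turn":0},{"dp":[0,0,0],"turn":0}])

```text
t: 26.95
tcp_pos: [0.4332, -0.2312, 0.2173]
tool_rot: [3.105, 0.016, -2.857]
force: [0.1, 0.6, -2.5]
finger_gap: 0.0124
finger_force: 58.5
```

```bash
python3 - <<'E'
from h import *
s=fm(4)
for z in (0,): 
    print(go((.4656,.0722,.216)))
T=save('top','t12');m=warm(T)[150:262,340:420]; ys,xs=np.nonzero(m); print(len(xs),xs.min()+340,xs.max()+340,ys.min()+150,ys.max()+150)
p=s['tcp_pos'];u=np.array([.96,.281,0])
for th in (0,10,20): t=np.radians(th); print(th,proj(T,p+[0,0,.016]+u*(.003+.154*np.cos(t))-[0,0,.154*np.sin(t)]))
E
```

```text
F [ 0.01  0.21 -2.34] M [-0.087  0.212  0.013] p [ 0.4321 -0.2303  0.2149] [ 3.102  0.013 -2.857] gap 0.0121 58.5 t 27.1
[-117.2  280.5   11.4]
1084 377 419 150 221
0 [394.44312436 176.63166206]
10 [391.62147237 180.35072882]
20 [389.7807104  185.88698541]
```

>>> carry_out(plan=[{"dp":[-8,20,1],"turn":0},{"dp":[-15,35,1],"turn":0},{"dp":[-17,40,1],"turn":0},{"dp":[-19,45,2],"turn":0},{"dp":[-19,45,2],"turn":0},{"dp":[-17,40,1],"turn":0},{"dp":[-14,35,1],"turn":0},{"dp":[-8,20,1],"turn":0}])

```text
t: 28.0
tcp_pos: [0.4654, 0.0739, 0.2174]
tool_rot: [3.102, 0.013, -2.854]
force: [0.5, -0.5, -1.9]
finger_gap: 0.012
finger_force: 58.6
```

>>> carry_out(plan=[{"dp":[0,0,0],"turn":0.045},{"dp":[0,0,0],"turn":0.09},{"dp":[0,0,0],"turn":0.09},{"dp":[0,0,0],"turn":0.09},{"dp":[0,0,0],"turn":0.08},{"dp":[0,0,0],"turn":0.05},{"dp":[0,0,0],"turn":0},{"dp":[0,0,0],"turn":0}])

```text
t: 28.8
tcp_pos: [0.4657, 0.0712, 0.2175]
tool_rot: [3.101, -0.005, 2.983]
force: [-0.3, 0.7, -1.2]
finger_gap: 0.0121
finger_force: 58.6
```

```bash
cat >> h.py <<'E'
def dishmask(T,show=True):
    m=warm(T,105,7)
    c=T['pixels'][120:235:2,225:310].astype(int)
    mm=m[120:235:2,225:310]
    if show: print('\n'.join(f'{120+2*i} '+''.join('.#'[v] for v in r) for i,r in enumerate(mm)))
E
python3 - <<'E'
from h import *
s=fm(3); print(go((.4656,.0722,.216)))
T=save('top','t13'); dishmask(T)
p=s['tcp_pos'];u=np.array([.987,-.159,0])
for th in (0,20,40,60,70): t=np.radians(th); print(th,proj(T,p+[0,0,.016]+u*(.003+.154*np.cos(t))-[0,0,.154*np.sin(t)]))
E
```

```text
F [ 0.03 -0.1  -1.44] M [0.002 0.237 0.003] p [0.4659 0.0712 0.2178] [ 3.101 -0.005  2.983] gap 0.0122 58.6 t 28.9
[0.5 0.9 1.9]
120 .....................................................................................
122 .....................................................................................
124 .....................................................................................
126 .....................................................................................
128 .....................................................................................
130 .....................................................................................
132 .....................................................................................
134 .....................................................................................
136 .....................................................................................
138 .....................................................................................
140 ...................................................................
[... 3702 characters left out ...]
######
224 ########....######################################################....###############
226 #######......#####################################################....###############
228 #######......#####################################################....###############
230 #######......#####################################################....###############
232 #######.......###########................########################.....###############
234 #######...............................................................###############
0 [275.72419459 159.85799894]
20 [275.22394653 170.16846241]
40 [273.64385109 186.77937951]
60 [271.23891363 207.59067708]
70 [269.80313668 218.9816759 ]
```

>>> carry_out(plan=[{"dp":[0,0,0],"turn":0},{"dp":[0,0,0],"turn":0},{"dp":[0,0,0],"turn":0}], fingers=0.154, grip_force=20)

```text
t: 29.3
tcp_pos: [0.4662, 0.0711, 0.2181]
tool_rot: [3.101, -0.004, 2.982]
force: [0.3, 1.4, -1.5]
finger_gap: 0.0134
finger_force: 24.8
```

>>> carry_out(plan=[{"dp":[0,0,0],"turn":0},{"dp":[0,0,0],"turn":0},{"dp":[0,0,0],"turn":0}], fingers=0.156)

```text
t: 29.6
tcp_pos: [0.466, 0.0711, 0.218]
tool_rot: [3.101, -0.004, 2.982]
force: [0.7, 0.9, -1.8]
finger_gap: 0.0137
finger_force: 20.1
```

```bash
cat >> h.py <<'E'
def tilt(name,show=True):
    s=readout.read_state();p=s['tcp_pos'];y=s['tool_rot'][2]
    u=-np.array([np.cos(y),np.sin(y),0]);v=np.array([-u[1],u[0],0]);up=np.array([0,0,1.])
    S=save('scene',name)
    print('F',s['force'],'gap',s['finger_gap'],s['finger_force'],p,s['t'])
    if show:
        m=warm(S,70,7)[100:250:3,180:330:2];print('\n'.join(f'{100+3*i} '+''.join('.#'[k] for k in r) for i,r in enumerate(m)))
    for th in (0,15,30,45,60,70,80):
        t=np.radians(th);d=u*np.cos(t)-up*np.sin(t);n=u*np.sin(t)+up*np.cos(t);P=p+up*.016+u*.003
        f=lambda a,l,b:np.round(proj(S,P+d*a+v*l+n*b)).astype(int)
        print(th,'lip',f(.154,0,.002),'right',f(.104,-.05,.002),'left',f(.104,.05,.002),'footF',f(.128,0,-.036))
E
python3 -c "from h import *;tilt('s14')"
```

```text
F [ 0.65097764  0.88684605 -1.79874958] gap 0.013731393204146645 20.099715292453766 [0.46602702 0.07113387 0.21801936] 29.6
100 ######........##.....................................#..########.........##
103 #######.....................................................###..#...######
106 ................................................................#....#.####
109 #.....##..................................................#................
112 ...#...#...................................................................
115 ......#.##.................................................................
118 ##....#.#..................................................................
121 ...#.#.....................................................................
124 ...........................................................................
127 ...........................................................................
130 ...........................................................................
133 ...........................................................................
136 ............
[... 2770 characters left out ...]
.............
241 ...........................................................................
244 ...........................................................................
247 ...........................................................................
0 lip [290 139] right [289 151] left [257 139] footF [281 159]
15 lip [288 157] right [288 163] left [257 151] footF [276 174]
30 lip [283 175] right [284 176] left [253 163] footF [269 188]
45 lip [275 191] right [278 188] left [248 174] footF [259 200]
60 lip [264 205] right [271 198] left [240 183] footF [248 210]
70 lip [256 213] right [265 204] left [235 189] footF [240 215]
80 lip [247 220] right [258 208] left [228 193] footF [231 218]
```

```bash
cat >> h.py <<'E'
def gray(g,x0,x1,y0,y1,sx=2,sy=4):
    a=g['pixels'][y0:y1:sy,x0:x1:sx].mean(2); ch=' .:-=+*#%@'
    print('\n'.join(f'{y0+sy*i:4d} '+''.join(ch[min(9,int(v/25))] for v in r) for i,r in enumerate(a)))
E
python3 - <<'E'
from h import *
S=ld('s14'); gray(S,200,330,115,245)
T=save('top','t14'); m=warm(T,105,7)[140:186,240:300]; print([y+140 for y in range(46) if m[y].sum()>5][:2]); fm(6)
E
```

```text
115 ----:...:................-------=::::=====.===========-:==-=-====
 119 -----..:::................------==::======.===========:-=========
 123 ------....................------==--======.=====----==::=========
 127 -----::....................:.:--==========.=====:::-===.=========
 131 ::------...................:..--==========.======--====.=========
 135 --------.....................---==:-::===.=============-:========
 139 ---------..........:........----=::::==::===============.-=======
 143 =-----------.......=.......-----==:-:====================:=======
 147 ++++===-----::............------==:--=====================:======
 151 +++++==+=----:..::....----------===========================.:====
 155 +==+=++==----:..::....-------==========+=++===============+++****
 159 -----=++=----:..-:....--================++++++++======*******++**
 163 +=---------==:..-:...:-=====++===+===+===++++===+++==+++****++***
 167 +++++++=-==----=--:------=======++++++====+=+===+++++--+*********
 171 +++++=--------==++++++=----====++-====--=++++=++++++++++-====++++
 175 +--------=--=+=+==****+-----+**
[... 663 characters left out ...]
==+==+=:--
 215 ++++++++++=:::-+***++-----------------------------====+=++===+=++
 219 +++++++++++++=-:----------------------------------==++==++++=++++
 223 ++++++++++++++===-::.::-----------------------::--=======+=+++=++
 227 +++++++++++++++-:.:--::.::--*----------------::--:::-==+=+++==+++
 231 ++++++++++++-:.::::....:-:..:-------------::-::--:::::::=+++=++++
 235 ++++++++++++++=:...........::..::--------..:-:.::.:::::::==+=+=++
 239 +++++++++++++++===-::.........:----:---:.........:::::::::::::-++
 243 ++++++++++++=+===+++==...........:----.......::::::::::::::::=+++
[]
F [-0.03  0.1  -2.2 ] M [-0.013  0.122  0.012] p [0.4662 0.0711 0.2181] [ 3.101 -0.004  2.982] gap 0.0136 20.1 t 29.95
```

```bash
python3 - <<'E'
from h import *
T=ld('t14'); gray(T,225,310,150,236,1,2)
S=ld('s14')['pixels'][170:230,230:310].astype(int); 
print('R-B'); d=S[:,:,0]-S[:,:,2]
print('\n'.join(f'{170+3*i} '+''.join('%2d'%v if v>2 else ' .' for v in r) for i,r in enumerate(d[::3,::2])))
E
```

```text
150 =====================================================================================
 152 =====================================================================================
 154 ==============--------===============================================================
 156 ==+****+++++==---==-----:::----======================================================
 158 ==+*********+=========-:::===========================================================
 160 =+*********+===+++++===-:-+*********++++++++=========================================
 162 =+*********+===+++++===---+***********************+++++++++==========================
 164 =+*********+==========---=***********************++=++*************++=--=============
 166 :------------:---------=+***********************===+==+**************=:-------------=
 168 :::::::::::::.:-=+++++*********************=----::---=+***********++=-::::::::::::::-
 170 -----------::..:-=---==============++=+===-::::::::.:::-----------:::::::::::::::::::
 172 -----------::..::::::::::::::::::::::::::::::::::::::::::::::::::::::::--------------
 174 ----
[... 3815 characters left out ...]
 . 3 . . . 3 . . . .
206  . . . . . . . . . . . . . . . . . . . . . . . . . . . . . . . 3 . . . 4 4 5 4 3
209  . . . . . . . . . . . . . . . . . . . . . . . . . . . . . . . . . . . 4 3 4 4 4
212  . . . . . . . . . . . . . 3 . . 3 . . 3 3 3 . . . . . . . . . . . . . 3 3 3 3 4
215  . . . . . . . . . . . 3 . . . . . . . . . . . . . . . . . . . . . . . 3 4 4 3 4
218  . . . . . . . . . . . 3 . . . . . . . . . . . . . . . . . . . . . . . 4 4 4 3 3
221  3 . . . . . . . . . . . . . . . . . . . . . . . . . . . . . . . . . . 4 4 4 4 4
224  3 4 3 . . . . . . . . . . . . . . . . . . . . . . . . . . . . . . . . 4 4 4 4 4
227  . . . . . . . . . . . . . 3 . . . . . . . . . . 3 . . . . . . . . . . . . . 3 4
```

The R-B mask in the scene view puts the dish at columns 246–280 and rows 170–203, which is a tilt of about 45–50°. The balls are still in it (Fz is -2.2 N). I'll keep easing the grip.

>>> carry_out(plan=[{"dp":[0,0,0],"turn":0},{"dp":[0,0,0],"turn":0},{"dp":[0,0,0],"turn":0}], fingers=0.1575)

```text
t: 30.3
tcp_pos: [0.4661, 0.0711, 0.2181]
tool_rot: [3.101, -0.004, 2.982]
force: [0.1, 0.2, -2.5]
finger_gap: 0.0138
finger_force: 16.3
```

```bash
cat >> h.py <<'E'
def rb(name):
    S=save('scene',name)['pixels'][150:235,220:310].astype(int);d=cv2.blur((S[:,:,0]-S[:,:,2]).astype(np.float32),(3,3))
    print('\n'.join(f'{150+3*i} '+''.join('#' if v>=4.4 and v<9 else '.' for v in r) for i,r in enumerate(d[::3,::1])))
E
python3 -c "
from h import *
rb('s15');fm(8)"
```

```text
150 ####....................###################...............................................
153 ####....................################..................................................
156 ####....................########..........................................................
159 ####....................#..............................................................###
162 #####...................#............................................................#####
165 #######................######..........................................................###
168 ########..............##########..........................................................
171 ########................##########........................................................
174 ####.....................###########......................................................
177 .........................##############..................................#.....#..........
180 .........................###################.................................#............
183 ..........................######################...
[... 1072 characters left out ...]
............
219 ..........................................................................................
222 ..........................................................................................
225 ..........................................................................................
228 ..........................................................................................
231 ..........................................................................................
234 ..........................................................................................
F [ 0.16 -0.02 -1.94] M [-0.047  0.122  0.   ] p [0.4661 0.0711 0.2181] [ 3.101 -0.004  2.982] gap 0.0135 16.3 t 30.7
```

>>> carry_out(plan=[{"dp":[0,0,0],"turn":0},{"dp":[0,0,0],"turn":0},{"dp":[0,0,0],"turn":0},{"dp":[3,0,-4],"turn":0},{"dp":[5,0,-4],"turn":0},{"dp":[5,0,-2],"turn":0},{"dp":[2,0,0],"turn":0},{"dp":[0,0,0],"turn":0}], fingers=0, grip_force=50)

```text
t: 31.55
tcp_pos: [0.4509, 0.0732, 0.2284]
tool_rot: [3.101, -0.004, 2.982]
force: [-0.3, -0.6, -2.8]
finger_gap: 0.0127
finger_force: 48.7
```

```bash
python3 -c "
from h import *
fm(8);rb('s16');T=save('top','t16');gray(T,225,310,156,192,1,2)"
```

```text
F [-0.17 -0.3  -2.08] M [-0.041  0.119 -0.005] p [0.4513 0.0731 0.228 ] [ 3.101 -0.004  2.982] gap 0.0126 48.7 t 31.9
150 ......................#####################...............................................
153 ......................##################..................................................
156 .......................#########..........................................................
159 .......................###.............................................................###
162 .................####................................................................#####
165 ######..........#########..............................................................###
168 ########..........##########..............................................................
171 ########..........############............................................................
174 ####.#............################........................................................
177 ....................#################....................................#.....#..........
180 ...................#########
[... 2710 characters left out ...]
....:::::::::::::----:-::........:::::::::---::...............:
 178 ::::::::--------------::::::::::::......:::...      . ..............................:
 180 ::::::::::..:----------------------:-:::::....          .......   ...::::::::.::::...
 182 ::::::::::....:::::::::::::::::::::------::....................   ..:::::::::::::::::
 184 --------::...:::::::::::::::::::::::::::::::::::::::::::::::::::....::------------:::
 186 ---------:..::::::::::::::::::::::::::::::::::::::::::::::::::::::.::----------------
 188 ---------:.::---------------------------------------------------:::::----------------
 190 -=---=--::.:-----------------------------------------------------::::----------------
```

```bash
python3 - <<'E'
from h import *
S=ld('s16');s=readout.read_state();p=s['tcp_pos'];y=s['tool_rot'][2]
u=-np.array([np.cos(y),np.sin(y),0]);v=np.array([-u[1],u[0],0]);up=np.array([0,0,1.])
a=np.linspace(0,2*np.pi,60)
for th in (35,45,50,55,60,65):
    t=np.radians(th);d=u*np.cos(t)-up*np.sin(t);n=u*np.sin(t)+up*np.cos(t);P=p+up*.016+u*.003
    q=np.array([proj(S,P+d*(.104+.05*np.cos(k))+v*.05*np.sin(k)+n*.002) for k in a]);f=np.array([proj(S,P+d*(.104+.024*np.cos(k))+v*.024*np.sin(k)-n*.036) for k in a])
    b=np.vstack([q,f]);print(th,'maxcol',b[b[:,0].argmax()].round(),'maxrow',b[b[:,1].argmax()].round(),'mincol',b[b[:,0].argmin()].round(),'footmincol',f[f[:,0].argmin()].round())
E
```

```text
35 maxcol [283. 181.] maxrow [264. 192.] mincol [240. 160.] footmincol [243. 182.]
45 maxcol [277. 190.] maxrow [257. 199.] mincol [237. 165.] footmincol [238. 187.]
50 maxcol [274. 195.] maxrow [253. 203.] mincol [235. 189.] footmincol [235. 189.]
55 maxcol [271. 199.] maxrow [249. 206.] mincol [232. 191.] footmincol [232. 191.]
60 maxcol [268. 202.] maxrow [245. 209.] mincol [229. 193.] footmincol [229. 193.]
65 maxcol [264. 206.] maxrow [241. 211.] mincol [226. 195.] footmincol [226. 195.]
```

The tilt is about 46–47° and stable. I'll move forward a bit and ease further.

>>> carry_out(plan=[{"dp":[-4,0,3],"turn":0},{"dp":[-6,0,2],"turn":0},{"dp":[0,0,0],"turn":0}])

```text
t: 32.35
tcp_pos: [0.462, 0.0715, 0.2226]
tool_rot: [3.101, -0.004, 2.981]
force: [-1.3, 0.5, -2.3]
finger_gap: 0.0126
finger_force: 48.8
```

>>> carry_out(plan=[{"dp":[0,0,0],"turn":0},{"dp":[0,0,0],"turn":0},{"dp":[0,0,0],"turn":0}], fingers=0.158, grip_force=20)

```text
t: 32.65
tcp_pos: [0.4611, 0.0717, 0.2231]
tool_rot: [3.101, -0.004, 2.982]
force: [-0.7, -0.1, -2.1]
finger_gap: 0.0138
finger_force: 15.0
```

>>> carry_out(plan=[{"dp":[0,0,0],"turn":0},{"dp":[0,0,0],"turn":0},{"dp":[0,0,0],"turn":0}], fingers=0.1592)

```text
t: 32.95
tcp_pos: [0.4611, 0.0717, 0.2231]
tool_rot: [3.101, -0.004, 2.982]
force: [0.3, -0.5, -2.0]
finger_gap: 0.0138
finger_force: 11.9
```

```bash
cat >> h.py <<'E'
def ang(name):
    S=save('scene',name);s=readout.read_state();p=s['tcp_pos'];y=s['tool_rot'][2]
    X=S['pixels'][150:235,225:310].astype(int);d=cv2.blur((X[:,:,0]-X[:,:,2]).astype(np.float32),(3,3))
    m=((d>=4.4)&(d<9)).astype(np.uint8)
    n,l,st,ce=cv2.connectedComponentsWithStats(m);i=max(range(1,n),key=lambda k:st[k,4]*(ce[k,1]>20));ys,xs=np.nonzero(l==i)
    k=xs.argmax();j=ys.argmax();print('seen maxcol',xs[k]+225,ys[k]+150,'maxrow',np.median(xs[ys==ys[j]])+225,ys[j]+150,'area',st[i,4])
    u=-np.array([np.cos(y),np.sin(y),0]);v=np.array([-u[1],u[0],0]);up=np.array([0,0,1.]);a=np.linspace(0,2*np.pi,60)
    for th in (45,50,55,60,65,70,75,80,85):
        t=np.radians(th);d=u*np.cos(t)-up*np.sin(t);n=u*np.sin(t)+up*np.cos(t);P=p+up*.016+u*.003
        q=np.array([proj(S,P+d*(.104+.05*np.cos(k))+v*.05*np.sin(k)+n*.002) for k in a]);f=np.array([proj(S,P+d*(.104+.024*np.cos(k))+v*.024*np.sin(k)-n*.036) for k in a])
        b=np.vstack([q,f]);print(th,b[b[:,0].argmax()].round(),b[b[:,1].argmax()].round(),end='; ')
    print()
E
python3 -c "
from h import *
fm(8);ang('s17')"
```

```text
F [ 0.11 -0.21 -2.1 ] M [-0.049  0.121  0.017] p [0.4612 0.0717 0.2231] [ 3.101 -0.004  2.982] gap 0.0137 11.9 t 33.3
seen maxcol 274 200 maxrow 255.5 207 area 835
45 [281. 191.] [261. 200.]; 50 [278. 195.] [257. 203.]; 55 [275. 200.] [253. 207.]; 60 [271. 203.] [249. 209.]; 65 [268. 206.] [245. 212.]; 70 [264. 209.] [240. 214.]; 75 [261. 210.] [255. 217.]; 80 [257. 211.] [251. 220.]; 85 [253. 213.] [246. 223.];
```

>>> carry_out(plan=[{"dp":[-2,0,2],"turn":0},{"dp":[-3,0,3],"turn":0},{"dp":[-2,0,3],"turn":0},{"dp":[0,0,0],"turn":0}])

```text
t: 33.8
tcp_pos: [0.4681, 0.0709, 0.2144]
tool_rot: [3.101, -0.005, 2.982]
force: [-0.2, -0.2, -2.6]
finger_gap: 0.014
finger_force: 11.9
```

>>> carry_out(plan=[{"dp":[0,0,0],"turn":0},{"dp":[0,0,0],"turn":0},{"dp":[0,0,0],"turn":0}], fingers=0.1604)

```text
t: 34.1
tcp_pos: [0.4681, 0.0709, 0.2152]
tool_rot: [3.101, -0.004, 2.982]
force: [0.3, -1.3, -2.0]
finger_gap: 0.0137
finger_force: 8.8
```

```bash
python3 -c "
from h import *
fm(8);ang('s18')"
```

```text
F [ 0.1  -0.24 -1.99] M [-0.044  0.085  0.008] p [0.4681 0.0709 0.2151] [ 3.101 -0.004  2.982] gap 0.0133 8.8 t 34.45
seen maxcol 271 207 maxrow 252.0 213 area 884
45 [283. 193.] [263. 202.]; 50 [280. 198.] [260. 206.]; 55 [277. 202.] [256. 209.]; 60 [274. 205.] [252. 212.]; 65 [270. 208.] [247. 214.]; 70 [267. 211.] [243. 217.]; 75 [263. 212.] [258. 219.]; 80 [259. 213.] [253. 222.]; 85 [256. 213.] [249. 225.];
```

>>> carry_out(plan=[{"dp":[-3,0,0],"turn":0},{"dp":[-2,0,0],"turn":0},{"dp":[0,0,0],"turn":0}], fingers=0.1611)

```text
t: 34.85
tcp_pos: [0.4735, 0.0701, 0.2151]
tool_rot: [3.101, -0.004, 2.982]
force: [-0.1, 0.7, -1.9]
finger_gap: 0.0141
finger_force: 7.0
```

```bash
python3 -c "
from h import *
fm(10);ang('s19')"
```

```text
F [-0.01  0.15 -1.26] M [-0.036  0.052 -0.   ] p [0.473  0.0702 0.2151] [ 3.101 -0.004  2.982] gap 0.0137 7.0 t 35.3
seen maxcol 270 212 maxrow 254.0 215 area 939
45 [285. 193.] [265. 202.]; 50 [282. 197.] [261. 205.]; 55 [279. 201.] [257. 208.]; 60 [275. 205.] [253. 211.]; 65 [272. 207.] [249. 214.]; 70 [268. 210.] [245. 216.]; 75 [265. 212.] [260. 219.]; 80 [261. 212.] [255. 222.]; 85 [258. 212.] [250. 224.];
```

The weight dropped by about 0.7 N, so the balls are leaving. I'll advance and tip a little further so every ball comes out.

>>> carry_out(plan=[{"dp":[-3,0,-3],"turn":0},{"dp":[-6,0,-2],"turn":0},{"dp":[-6,0,0],"turn":0},{"dp":[-3,0,0],"turn":0},{"dp":[0,0,0],"turn":0}])

```text
t: 35.9
tcp_pos: [0.4914, 0.0669, 0.2198]
tool_rot: [3.101, -0.004, 2.981]
force: [0.6, 0.2, -1.5]
finger_gap: 0.0136
finger_force: 7.0
```

>>> carry_out(plan=[{"dp":[0,0,0],"turn":0},{"dp":[0,0,0],"turn":0},{"dp":[0,0,0],"turn":0},{"dp":[0,0,0],"turn":0}], fingers=0.162)

```text
t: 36.3
tcp_pos: [0.4907, 0.0671, 0.22]
tool_rot: [3.101, -0.004, 2.982]
force: [0.3, -0.6, -1.4]
finger_gap: 0.014
finger_force: 4.7
```

```bash
python3 -c "
from h import *
fm(10);ang('s20')"
```

```text
F [-0.01  0.2  -1.28] M [-0.056  0.021 -0.002] p [0.4908 0.0671 0.22  ] [ 3.101 -0.004  2.982] gap 0.014 4.7 t 36.75
seen maxcol 275 202 maxrow 259.0 211 area 962
45 [291. 188.] [271. 197.]; 50 [288. 193.] [267. 201.]; 55 [285. 196.] [264. 204.]; 60 [282. 200.] [260. 207.]; 65 [278. 202.] [255. 209.]; 70 [275. 206.] [251. 211.]; 75 [271. 207.] [266. 214.]; 80 [268. 207.] [261. 217.]; 85 [264. 207.] [257. 220.];
```

>>> carry_out(plan=[{"dp":[0,0,0],"turn":0},{"dp":[0,0,0],"turn":0},{"dp":[0,0,-10],"turn":0},{"dp":[0,0,-25],"turn":0},{"dp":[0,0,-25],"turn":0},{"dp":[0,-20,0],"turn":0},{"dp":[0,-40,0],"turn":0},{"dp":[0,-45,0],"turn":0}], fingers=0, grip_force=50)

```text
t: 37.65
tcp_pos: [0.4742, -0.0394, 0.2768]
tool_rot: [3.101, -0.002, 2.985]
force: [1.3, 0.5, -0.6]
finger_gap: 0.0122
finger_force: 50.8
```

>>> carry_out(plan=[{"dp":[15,-45,0],"turn":0},{"dp":[15,-45,0],"turn":0},{"dp":[15,-45,0],"turn":0},{"dp":[10,-30,0],"turn":0},{"dp":[0,0,0],"turn":0},{"dp":[0,0,0],"turn":0}])

```text
t: 38.25
tcp_pos: [0.3931, -0.1937, 0.2698]
tool_rot: [3.101, -0.003, 2.979]
force: [-0.6, -0.6, -1.7]
finger_gap: 0.0124
finger_force: 50.8
```

```bash
python3 - <<'E'
from h import *
fm(6)
T=save('top','t21')['pixels'];S=save('scene','s21')['pixels']
z=lambda a:cv2.resize(a,(400,300),interpolation=2)
im=np.vstack([np.hstack([z(T[175:235,215:295]),z(S[150:270,200:360])]),np.hstack([z(T[110:320,200:480]),z(S[60:360,160:560])])])
cv2.imwrite('pics/v21.png',np.clip(im[:,:,::-1].astype(float)*1.4,0,255).astype(np.uint8))
E
```

```text
F [-0.04  0.04 -1.75] M [-0.051  0.028  0.007] p [ 0.3938 -0.1921  0.2693] [ 3.101 -0.004  2.984] gap 0.0125 50.8 t 38.5
```

View pics/v21.png

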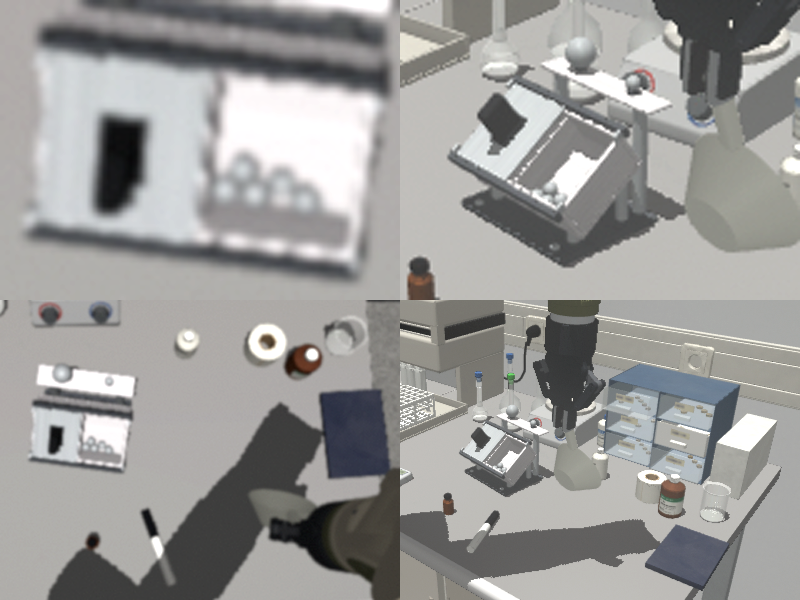

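All five balls are in the open -y bay; the top-left crop shows them at (243,165), (228,188), (255,190), (283,180) and (305,200). The shutter is at its +y stop. The dish hangs empty at about 75°. Next I'll set it down by walking it back along an arc.

>>> carry_out(plan=[{"dp":[-20,0,10],"turn":0},{"dp":[-35,0,20],"turn":0},{"dp":[-35,0,30],"turn":0},{"dp":[-20,0,25],"turn":0},{"dp":[-10,0,15],"turn":0},{"dp":[0,0,7],"turn":0},{"dp":[0,0,0],"turn":0}])

```text
t: 39.35
tcp_pos: [0.5108, -0.2069, 0.1609]
tool_rot: [3.1, -0.007, 2.982]
force: [-0.5, 0.3, -1.0]
finger_gap: 0.0128
finger_force: 50.8
```

```bash
python3 - <<'E'
from h import *
fm(8)
S=save('scene','s22');s=readout.read_state();p=s['tcp_pos'];y=s['tool_rot'][2]
u=-np.array([np.cos(y),np.sin(y),0]);v=np.array([-u[1],u[0],0]);up=np.array([0,0,1.]);a=np.linspace(0,2*np.pi,60)
for th in (65,70,75,80,85):
    t=np.radians(th);d=u*np.cos(t)-up*np.sin(t);P=p+up*.016+u*.003;n=u*np.sin(t)+up*np.cos(t)
    q=np.array([proj(S,P+d*(.104+.05*np.cos(k))+v*.05*np.sin(k)+n*.002) for k in a])
    print(th,q[q[:,0].argmax()].round(),q[q[:,1].argmax()].round())
c=q.mean(0).astype(int);x0,y0=c[0]-60,c[1]-30
X=S['pixels'][y0:y0+90,x0:x0+120].astype(int);d=cv2.blur((X[:,:,0]-X[:,:,2]).astype(np.float32),(3,3));print(x0)
print('\n'.join(f'{y0+3*i} '+''.join('#' if w>=5 else '.' for w in r) for i,r in enumerate(d[::3])))
E
```

```text
F [-0.34 -0.06 -1.17] M [-0.023  0.039 -0.015] p [ 0.5122 -0.208   0.163 ] [ 3.102e+00 -2.000e-03  2.981e+00] gap 0.0128 50.8 t 39.7
65 [398. 263.] [393. 269.]
70 [395. 265.] [387. 273.]
75 [392. 268.] [383. 277.]
80 [389. 268.] [379. 281.]
85 [386. 271.] [375. 284.]
305
230 ..............................................########################..........................################........
233 .............................................#########################......................##########################..
236 ..............................................#########################.....................############################
239 .................................................###..#################.....................############################
242 ...................................................#########################...............#############################
245 ...................................................############################............#############################
248 ...................................................#######################
[... 2221 characters left out ...]
...........................................................................
305 ........................................................................................................................
308 ........................................................................................................................
311 ........................................................................................................................
314 ........................................................................................................................
317 ........................................................................................................................
```

>>> carry_out(plan=[{"dp":[0,0,12],"turn":0},{"dp":[0,0,10],"turn":0},{"dp":[0,0,6],"turn":0},{"dp":[0,0,3],"turn":0},{"dp":[0,0,2],"turn":0},{"dp":[0,0,0],"turn":0}])

```text
t: 40.4
tcp_pos: [0.5112, -0.2064, 0.1318]
tool_rot: [3.102, -0.004, 2.982]
force: [-9.4, 2.7, 23.5]
finger_gap: 0.0125
finger_force: 53.9
```

```bash
python3 -c "
from h import *
fm(6)"
```

```text
F [-10.2    2.69  23.55] M [0.733 1.955 0.143] p [ 0.5113 -0.2064  0.1318] [ 3.102 -0.004  2.982] gap 0.0125 53.8 t 40.65
```

>>> carry_out(plan=[{"dp":[0,0,0],"turn":0},{"dp":[0,0,0],"turn":0},{"dp":[6,0,2],"turn":0},{"dp":[6,0,2],"turn":0},{"dp":[7,0,4],"turn":0},{"dp":[8,0,5],"turn":0},{"dp":[7,0,4],"turn":0},{"dp":[0,0,0],"turn":0}], fingers=0.156, grip_force=20)

```text
t: 41.5
tcp_pos: [0.4777, -0.2, 0.1122]
tool_rot: [3.101, -0.004, 2.981]
force: [-2.1, 0.0, 7.4]
finger_gap: 0.0134
finger_force: 22.0
```

```bash
python3 -c "
from h import *
fm(6)"
```

```text
F [-2.64  0.49  7.47] M [0.119 0.437 0.034] p [ 0.4785 -0.2003  0.1125] [ 3.101 -0.004  2.982] gap 0.0132 22.0 t 41.75
```

>>> carry_out(plan=[{"dp":[8,0,3],"turn":0},{"dp":[8,0,4],"turn":0},{"dp":[7,0,4],"turn":0},{"dp":[7,0,4],"turn":0},{"dp":[6,0,4],"turn":0},{"dp":[6,0,5],"turn":0},{"dp":[0,0,0],"turn":0}])

```text
t: 42.5
tcp_pos: [0.4356, -0.1919, 0.0872]
tool_rot: [3.1, -0.006, 2.981]
force: [-0.5, -0.0, 0.9]
finger_gap: 0.0137
finger_force: 20.8
```

```bash
python3 -c "
from h import *
fm(6)"
```

```text
F [-1.54  0.13  2.  ] M [-0.003  0.215  0.014] p [ 0.437  -0.1925  0.0882] [ 3.101 -0.005  2.982] gap 0.0132 20.9 t 42.75
```

Contact is steady, and I'll continue the arc.

>>> carry_out(plan=[{"dp":[6,0,5],"turn":0},{"dp":[6,0,6],"turn":0},{"dp":[5,0,6],"turn":0},{"dp":[5,0,6],"turn":0},{"dp":[4,0,6],"turn":0},{"dp":[4,0,7],"turn":0},{"dp":[0,0,0],"turn":0}])

```text
t: 43.5
tcp_pos: [0.4063, -0.1856, 0.0511]
tool_rot: [3.1, -0.006, 2.981]
force: [0.1, 0.1, 2.3]
finger_gap: 0.0138
finger_force: 20.3
```

```bash
python3 -c "
from h import *
fm(6)"
```

```text
F [-1.08  0.39  1.77] M [0.033 0.237 0.031] p [ 0.4076 -0.1863  0.0523] [ 3.101 -0.005  2.982] gap 0.0133 20.3 t 43.75
```

>>> carry_out(plan=[{"dp":[4,0,7],"turn":0},{"dp":[4,0,7],"turn":0},{"dp":[3,0,7],"turn":0},{"dp":[2,0,6],"turn":0},{"dp":[1,0,4],"turn":0},{"dp":[0,0,0],"turn":0}])

```text
t: 44.4
tcp_pos: [0.3932, -0.1824, 0.0206]
tool_rot: [3.1, -0.006, 2.982]
force: [-1.0, -1.3, 1.0]
finger_gap: 0.0135
finger_force: 19.9
```

```bash
python3 -c "
from h import *
fm(6)"
```

```text
F [-1.06  0.39  1.02] M [0.018 0.145 0.01 ] p [ 0.3936 -0.1826  0.0214] [ 3.101 -0.005  2.982] gap 0.0132 19.9 t 44.65
```

>>> carry_out(plan=[{"dp":[0,0,0],"turn":0},{"dp":[0,0,0],"turn":0},{"dp":[0,0,0],"turn":0},{"dp":[0,0,0],"turn":0},{"dp":[0,0,-20],"turn":0},{"dp":[0,0,-40],"turn":0},{"dp":[0,0,-50],"turn":0},{"dp":[0,0,-40],"turn":0}], fingers=0.5)

```text
t: 45.5
tcp_pos: [0.3937, -0.1891, 0.1736]
tool_rot: [3.101, -0.003, 2.982]
force: [1.6, -0.7, -0.3]
finger_gap: 0.043
finger_force: 0.0
```

>>> carry_out(plan=[{"dp":[0,-40,0],"turn":0},{"dp":[0,-45,0],"turn":0},{"dp":[0,-45,0],"turn":0},{"dp":[0,0,0],"turn":0}])

```text
t: 45.9
tcp_pos: [0.3726, -0.3223, 0.1658]
tool_rot: [3.104, -0.003, 2.977]
force: [-0.2, 0.7, -0.3]
finger_gap: 0.0426
finger_force: 0.0
```

```bash
python3 - <<'E'
from h import *
fm(1)
T=save('top','t30');S=save('scene','s30');T0=ld('top0')
m=warm(T,105,7)[170:290:3,330:430]; print('\n'.join(f'{170+3*i} '+''.join('.#'[v] for v in r) for i,r in enumerate(m)))
def ell(g,x,y,w,h,k):
    m=warm(g,105,7)[y:y+h,x:x+w];m=cv2.morphologyEx(m,cv2.MORPH_CLOSE,np.ones((9,9)))
    mo=cv2.morphologyEx(m,cv2.MORPH_OPEN,cv2.getStructuringElement(cv2.MORPH_ELLIPSE,(k,k)))
    c=max(cv2.findContours(mo,0,2)[0],key=cv2.contourArea);e=cv2.fitEllipse(c);return (e[0][0]+x,e[0][1]+y),e[1]
c,ax=ell(T,330,170,100,110,15);print('top',c,ax,onz(T,*c,.038))
gray(S,300,400,235,320,1,3)
gray(T,215,300,184,234,1,2)
E
```

```text
F [-0.16  0.71 -0.35] M [ 0.038 -0.01   0.005] p [ 0.3726 -0.3223  0.1658] [ 3.104e+00 -3.000e-03  2.977e+00] gap 0.0426 0.0 t 45.9
170 ....................................................................................................
173 ....................................................................................................
176 ....................................................................................................
179 ....................................................................................................
182 ....................................................................................................
185 ....................................................................................................
188 ....................................................................................................
191 ....................................................................................................
194 ....................................................................................................
197 ...................
[... 8002 characters left out ...]
==++*+++++****+*++=============================+**+============
 220 =======-::--=======++++++++*+++*********+=============================++=============
 222 =====--:::::::::::::::::---======++++++***+=++**+++===++==============++--===========
 224 ===============-------::::::::::::::::::::::-==++==++****+++****+++++*+=--===========
 226 ==============================--------:::::::::::.::::::::--==++++++**+=-============
 228 =============================================-=------::::::::::::::::-===============
 230 ============================================================-------:::--=============
 232 =====================================================================================
```

The dish stands upright and empty: its rim is circular at about (0.505, -0.200) and the interior is clear. The balls are in the bay, the shutter is at its stop and the arm is clear.

```bash
python3 -c "
from bench import manip
print(manip.finish_job())"
```

```text
the job is handed in; nothing more can be done
None
```

The job is handed in at about 46 s of the 72 s limit: the shutter is at its +y stop, all five balls are in the open -y bay (the one marked by the small sample ball), and the empty dish stands upright on the worktop about 40 mm from where it started.

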